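# Fit the green blade cassette to the vegetable cutter

## Task

Take the green blade cassette out of the packed rack: tip its top forward from under the keeper bar and pull it free, leaving the other cassettes standing in their places. Then lower it gently onto the cutter so that both pins enter the holes in its foot and it stands upright and flush on the pad, either way round, and let go. Don't knock or push the amber jar that stands nearby.

Things in the scene. Friction and masses are not known exactly. Their poses are not given: they have to be found in the camera images.
- green_mid (a point): GREEN blade cassette, the one to fit: upright rigid frame 120 mm long (its x) x 28 thick (its y) x 160 tall (its z, up) round a steel blade grid, 0.28 to 0.56 kg, loose, in one of the three middle places of the row. A grip tab on top makes it 200 mm tall in all. Point: centre of the frame, 80 mm above its underside. In the rack its axes are the rack's
- green_tab (a point): centre of the green grip tab, 30 (x) x 14 (y) x 40 mm (z), on top of the frame, 38 mm to the -x side of its centre; point 180 mm above the underside (tab from 160 to 200). Axes as green_mid. Grasp it across y, with the fingertips above the neighbours' frames, whose tops are level with the bottom of this tab; their own tabs begin 16 mm beyond its +x end
- green: the same green cassette; origin at the centre of its underside. Two upright 11 mm holes run through its 18 mm thick foot, on its centre line at x = -40 and +40 mm
- rack: fixed open metal rack, 140 (x) x 166 (y) x 194 mm, with five cassettes side by side along its y, 30 mm apart, 2 mm between them. Origin: centre of its underside, on the table; -x is its front. Floor 12 mm above the table. Cassette fronts stand at x = -60, backs at +60 mm. They are not fastened: only the front lip, a rear stop 10 mm high, the side walls and the keeper bar hold them
- lip_top (a point): middle of the top inner edge of the rack's front lip: 4 mm thick, 20 mm above the rack's floor, 2 mm in front of the cassettes. A cassette tips forward over this edge. Axes as the rack
- bar_edge (a point): middle of the lower front edge of the dark keeper bar along the back of the rack, 16 mm above the frames (188 above the table), 27 mm deep. It overhangs the rear 12 mm of each frame: a cassette lifted straight up is caught; tipped top-forward (to -x) over the lip by 0.15 rad or more it is clear of the bar, and can be raised over the lip
- pad (a point): centre, on the upper face, of the raised steel pad (130 x 50 mm) on the fixed bench-top cutter, 40 mm above the table. Two upright pins, 8 mm diameter, 14 mm tall, tapered tips, stand at x = -40 and +40 mm of this point's frame (z up). A cassette stands with its x along this x, either way round. All other parts of the machine stay under 110 mm above the pad
- red_mid (a point): red blade cassette standing in the row, same frame as the green one (120 x 28 x 160 mm, 0.4 kg, loose) but with its grip tab (30 x 14 x 40 mm) near the middle of its top (8 mm to the +x side of centre). Point: centre of its frame, 80 mm above its underside; axes as for the green one
- yellow_mid (a point): yellow blade cassette standing in the row, same frame as the green one (120 x 28 x 160 mm, 0.4 kg, loose) but with its grip tab (30 x 14 x 40 mm) near the middle of its top (8 mm to the +x side of centre). Point: centre of its frame, 80 mm above its underside; axes as for the green one
- blue_mid (a point): blue blade cassette standing in the row, same frame as the green one (120 x 28 x 160 mm, 0.4 kg, loose) but with its grip tab (30 x 14 x 40 mm) near the middle of its top (8 mm to the +x side of centre). Point: centre of its frame, 80 mm above its underside; axes as for the green one
- white_mid (a point): white blade cassette standing in the row, same frame as the green one (120 x 28 x 160 mm, 0.4 kg, loose) but with its grip tab (30 x 14 x 40 mm) near the middle of its top (8 mm to the +x side of centre). Point: centre of its frame, 80 mm above its underside; axes as for the green one
- jar: amber jar, 70 mm across, 90 mm tall, loose bystander; origin at the centre of its underside
Things that resemble listed ones, but are neither listed nor needed, are in the scene too. Of the things shaped like the part that bears blue_mid, the blue one is meant.

How it is judged (in metres and radians):
On the way, in this order (a step that is already met when the one before it is completed fails the run):
1. the green cassette is tipped forward in the rack (at least 0.06 rad) (angle between green_mid's own z axis and vertical above 0.06 rad and x of green_tab in the frame of rack below -0.046 m and x of green_mid in the frame of rack above -0.06 m and height (world z) of green_mid below 0.17 m), for 0.1 s.
2. the green cassette is out of the rack (its centre more than 0.15 m from where it stood) (distance of green_mid from where it was at the start of the episode above 0.15 m), for 0.1 s.
At the end, for the whole second after the job is handed in: green stands released and at rest on the pad: centred on the pins within 4 mm, underside within 3 mm of it, along the pin line within 0.06 rad either way round, upright within 0.03 rad; the other four cassettes tilted under 0.25 rad, centres within 40 mm of their starts (horizontal distance between green and pad below 0.004 m and z of green in the frame of pad below 0.003 m and angle between the x axis of green and the x axis of pad, either way round below 0.06 rad and angle between green_mid's own z axis and vertical below 0.03 rad and linear speed of green below 0.02 m/s and contact force between green and the fingers below 0.1 N and angle between each of red_mid, yellow_mid, blue_mid, white_mid's own z axis and vertical below 0.25 rad and distance of each of red_mid, yellow_mid, blue_mid, white_mid from where it was at the start of the episode below 0.04 m); the robot touches nothing.
It fails at once if another cassette is toppled or dragged out of its place (centre moved more than 60 mm or tilted over 0.4 rad) (distance of any of red_mid, yellow_mid, blue_mid, white_mid from where it was at the start of the episode above 0.06 m or angle between any of red_mid, yellow_mid, blue_mid, white_mid's own z axis and vertical above 0.4 rad).
It fails at once if the cassette is rammed onto the cutter (over 60 N between them) (contact force between green and cutter above 60 N).
It fails at once if the cassette is dropped or slammed onto the pad (faster than 0.35 m/s within 30 mm above it) (linear speed of green above 0.35 m/s and horizontal distance between green and pad below 0.04 m and z of green in the frame of pad below 0.03 m).
It fails at once if the jar is pushed more than 30 mm or knocked over (distance of jar from where it was at the start of the episode above 0.03 m or angle between jar's own z axis and vertical above 0.5 rad).
It also fails if it takes over 61 s, if anything falls off the work surface, if the arm or the gripper's body presses on something with over 40 N, if the wrist force passes 120 N, or if a joint passes its speed limit or range.

## Robot

A 6-joint arm with a two-finger parallel gripper is mounted at the origin on the work surface. World frame = base frame: x ahead of the robot, y to its left, z up, the work surface at z = 0. Lengths are in mm, angles in rad, forces in N, time in s.
With the tool pointing down it reaches from about 350 to 725 mm from the base axis. Payload 4.3 kg.
Tool frame: the origin (TCP) lies midway between the tips of the shut fingers; the grasp point (between the pads) lies 19 mm behind it; y points along the fingers, z is the direction in which the jaws open and shut, and the axes are right-handed (so a half turn about y gives the same grasp; the last joint's range is limited). The gripper opens to 85 mm and grips with 20 to 120 N. Pads are 22 mm wide; open, the fingers measure 114 mm over their backs; the gripper's body (76 mm by 85 mm) begins 54 mm behind the grasp point. The pads swing forward as they close: fully open they stand 13 mm farther back than shut.
Start: joints at [-1.256, 0.377, 0.081, 1.274, 0, 1.46], TCP at [236.995, -523.928, 231.329] pointing down, gripper open.
Joint ranges: [-2.72, 2.72], [-0.84, 1.66], [-1.02, 1.22], [-1.77, 2.12], [-1.37, 1.28], [-3.14, 3.14]. Speed limits (rad/s): [2.57, 2.57, 3.14, 3.14, 3.14, 3.14].

## Interface

Orientations are given as a rotation vector (axis times angle).
In Python, from station import sense, get_image, camera_model, sign_off gives the robot as it stands.
- The arm moves only by the tool move_arm, never from a script. Its argument "motion" is a list of rows, each a list of 3 entries, a list of its own where there are three numbers: the shift along the tool's x, y, z in cm, then the turn, a rotation vector about the tool's x, y, z in degrees, then the opening, from 0 (shut) to 1 (fully open). In form: [[[tx, ty, tz], [ax, ay, az], hand], ...]. A call has 1 to 8 rows; each row shifts and turns the commanded pose from where the row before left it, along the tool's axes as they then stand; what a row does not reach is not made up. A row lasts 1/12 s, in which the tool goes at most 41.7 mm and 7.16 degrees, less where a joint would pass 70% of its speed; a pose out of reach is approached as far as the arm can. A call is refused whole if a number of a shift passes 4.17 or a number of a turn 7.16, either way. A call with a gripper value outside its range is refused whole. The fingers move at their own pace and stop on an object; the grip force is fixed at half the most. Time passes only in rows, so rows that do not move let the fingers close. It gives the time, the measured TCP pose, the force and the opening at its end, in the units of the state.
- sense(): the state, without advancing time (a new reading comes with each control period).
- get_image(name): name is "scene" or "top" or "wrist"; returns the picture (400x640x3 uint8, red, green, blue); there is no depth.
- camera_model(name): a dict with "camera_matrix" (3x3 intrinsics, pixels), "cam_to_world" (4x4, takes a point from camera to world coordinates). Camera axes: x right, y up, looking along -z (the intrinsics and any distortion apply to the point x, -y, -z); pixel columns grow to the right and rows downward; lengths in mm; the calibration is good to about 2 mm. A picture is of the moment at which its call begins: read the wrist's pose just before it. camera_model takes no time and is no camera call; for the wrist camera it gives the pose at the moment of the call.
- sign_off(): hands the job in, once; it reports no verdict.
The state is a dict: "clock": time; "joint_pos": joint angles; "joint_vel": joint speeds; "joint_torque": joint torques, N m; "tool_pos": TCP position; "orientation": TCP orientation; "contact_force": force on the tool from outside, world axes, zero at the start; "moment": the same for the moment, N m; "finger_gap": opening from 0.0 (shut) to 1.0 (fully open).
Only numpy, scipy, OpenCV 4.12 (cv2) and the standard library are available. Lean on these libraries where they do the work, as an engineer would, in place of code of your own. Each camera call takes 0.05 s, during which the arm holds its last target.

## Working session

There is one attempt and no reset: what is moved stays moved. The work goes in short steps, Python scripts to look and compute and a tool call to move; the robot and the scene stay as the last step left them, time stands still between calls to the robot, and variables do not carry over. Pictures are saved under pics/ and viewed, and the job is handed in when it is done.

Besides the shell and the picture viewer there is one more tool, called after "Request:" as name(argument=value, ...), one argument or row to a line, values as JSON. move_arm: Moves the arm, as the interface text tells. Its arguments: {"type":"object","properties":{"motion":{"type":"array","items":{"type":"array"}}},"required":["motion"]}

```bash
ls; mkdir -p pics; python3 - <<'E'
from station import *
import cv2,numpy as np
print(sense())
for n in ("scene","top","wrist"):
    im=get_image(n); cv2.imwrite(f"pics/{n}0.png",im[:,:,::-1]); m=camera_model(n)
    print(n,np.round(m["camera_matrix"],1).tolist(),np.round(m["cam_to_world"],3).tolist(),m.keys())
E
```

```text
pics
{'clock': 0.0, 'joint_pos': array([-1.25632895e+00,  3.78059566e-01,  7.96063646e-02,  1.27443849e+00,
       -2.03586435e-05,  1.46051762e+00]), 'joint_vel': array([-0.00115128,  0.00023914,  0.00112469, -0.0004535 , -0.00092478,
       -0.00107595]), 'joint_torque': array([-1.31224850e-03, -4.63609028e+01,  2.69871676e+01,  2.09053274e-02,
       -4.69149036e-04, -2.42468573e-06]), 'tool_pos': array([ 236.74945776, -523.24814648,  230.35534901]), 'orientation': array([-0.42868399,  1.98911804, -1.98488524]), 'contact_force': array([-0.44468036,  0.27405727, -0.94132942]), 'moment': array([0.01429642, 0.01133312, 0.01660896]), 'finger_gap': 1.0003403036998977}
scene [[362.5, 0.0, 320.4], [0.0, 362.5, 207.1], [0.0, 0.0, 1.0]] [[-0.334, -0.731, 0.595, 1139.793], [0.943, -0.251, 0.221, 214.32], [-0.012, 0.634, 0.773, 804.505], [0.0, 0.0, 0.0, 1.0]] dict_keys(['camera_matrix', 'cam_to_world'])
top [[497.9, 0.0, 315.4], [0.0, 497.9, 198.9], [0.0, 0.0, 1.0]] [[-0.013, 0.988, -0.154, 437.894], [-1.0, -0.014, -0.005, 34.499], [-0.007, 0.154, 0.988, 1298.543], [0.0, 0.0, 0.0, 1.0]] dict_keys(['camera_matrix', 'cam_to_world'])
wrist [[280.9, 0.0, 318.4], [0.0, 280.9, 201.0], [0.0, 0.0, 1.0]] [[0.413, 0.867, 0.279, 307.162], [-0.911, 0.393, 0.126, -490.92], [-0.0, -0.306, 0.952, 374.306], [0.0, 0.0, 0.0, 1.0]] dict_keys(['camera_matrix', 'cam_to_world'])
```

View pics/scene0.png

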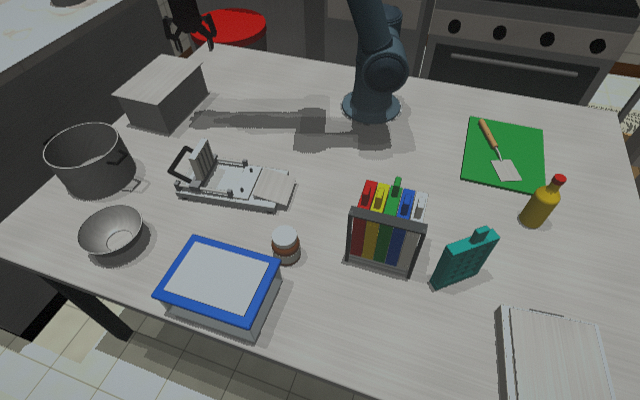

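View pics/top0.png

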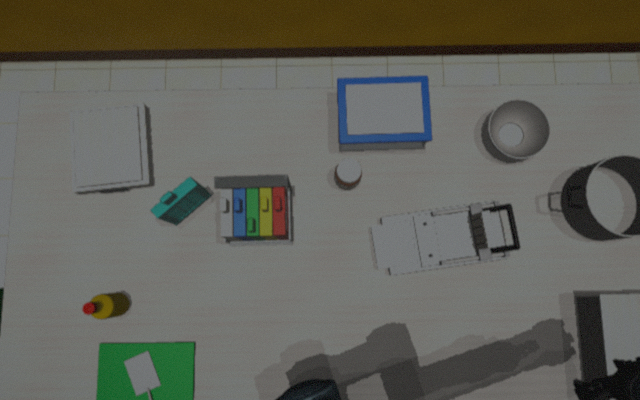

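View pics/wrist0.png

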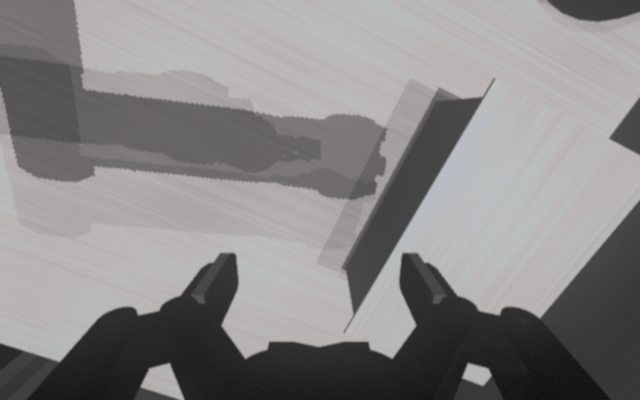

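The scene camera shows the rack around (385,240) with green in the middle place, the cutter around (235,185), and the jar at (286,245). The top view has the rack at (255,210), the green tab at (252,224) on the robot side, and the cutter at (440,238). The teal cassette at (180,200) is a decoy. I'll zoom in next.

```bash
cat > h.py <<'E'
from station import *
import cv2,numpy as np
def px2w(m,u,v,z):
    K=np.array(m["camera_matrix"]);T=np.array(m["cam_to_world"])
    d=T[:3,:3]@np.array([(u-K[0,2])/K[0,0],-(v-K[1,2])/K[1,1],-1]);o=T[:3,3]
    return o+d*(z-o[2])/d[2]
def w2px(m,P):
    K=np.array(m["camera_matrix"]);T=np.array(m["cam_to_world"])
    p=(np.atleast_2d(P)-T[:3,3])@T[:3,:3]
    return np.c_[K[0,2]+K[0,0]*p[:,0]/-p[:,2],K[1,2]+K[1,1]*p[:,1]/p[:,2]]
def crop(im,x0,y0,w,h,s,name):
    c=cv2.resize(im[y0:y0+h,x0:x0+w,::-1],None,fx=s,fy=s,interpolation=cv2.INTER_CUBIC)
    c=np.clip(c.astype(float)*1.3,0,255).astype(np.uint8)
    cv2.imwrite("pics/"+name,c)
E
python3 - <<'E'
from h import *
t=cv2.imread("pics/top0.png")[:,:,::-1];s=cv2.imread("pics/scene0.png")[:,:,::-1]
crop(t,205,165,100,85,7,"a1.png");crop(t,365,190,160,90,5,"a2.png");crop(s,335,165,110,120,5,"a3.png");crop(s,160,130,150,90,5,"a4.png")
m=camera_model("top")
for u,v,z in((222,240,172),(291,240,172),(252,226,212),(348,178,0),(421,254,40),(433,220,40)):print(u,v,px2w(m,u,v,z).round(1))
E
```

```text
222 240 [522.5 252.6 172. ]
291 240 [520.4  96.4 172. ]
252 226 [549.3 179.5 212. ]
348 178 [695.5 -46.4   0. ]
421 254 [ 490.6 -222.7   40. ]
433 220 [ 576. -257.   40.]
```

View pics/a1.png

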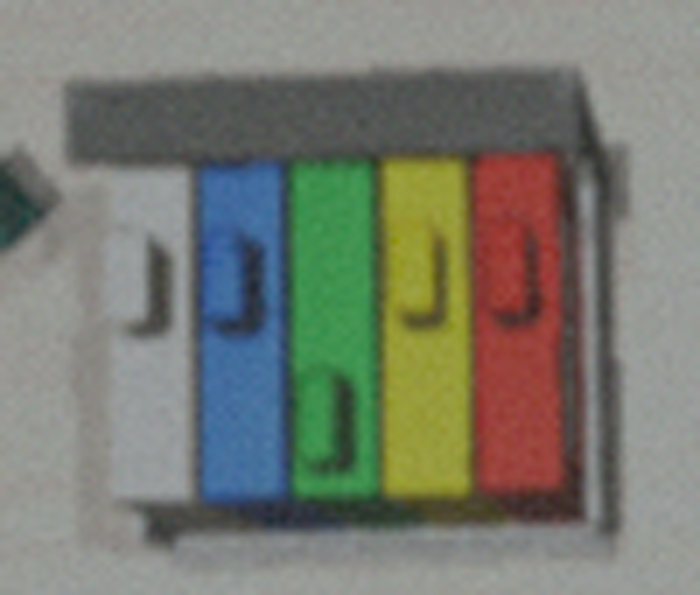

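View pics/a2.png

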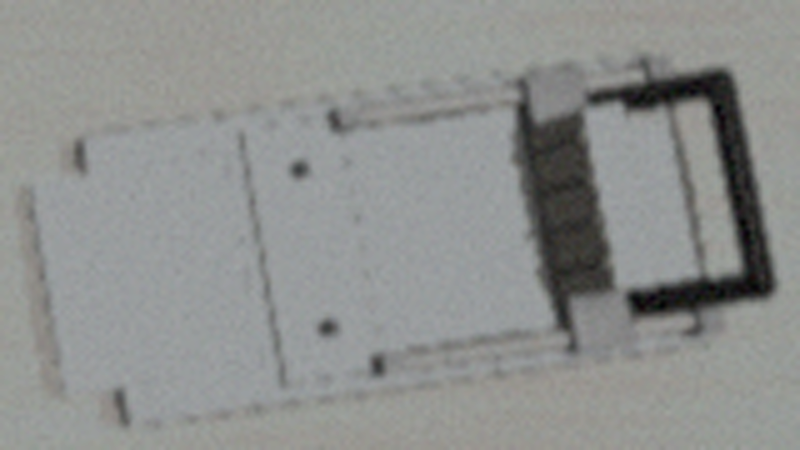

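View pics/a3.png

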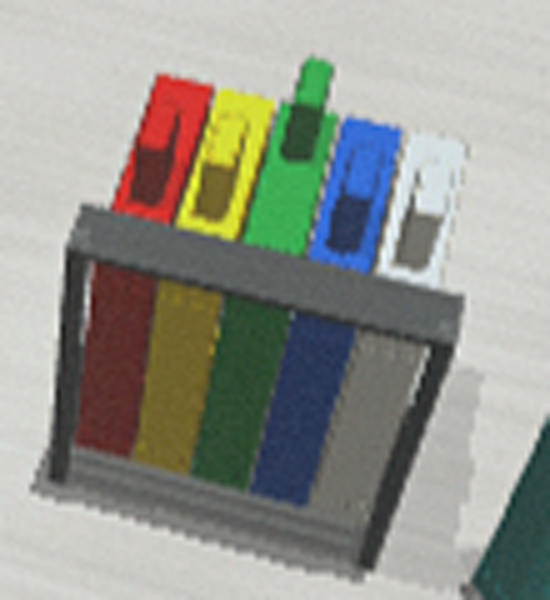

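View pics/a4.png

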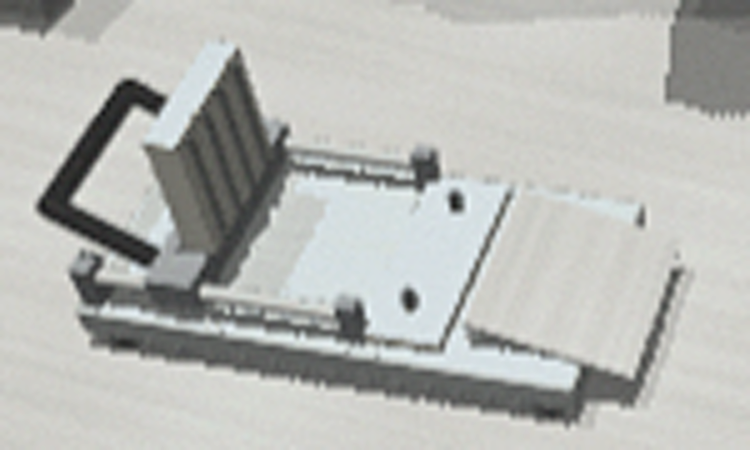

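```bash
cat > fit.py <<'E'
from h import *
from scipy.optimize import least_squares
mt,ms=camera_model("top"),camera_model("scene")
f=lambda a,s,o:(np.array(a,float)+.5)/s-.5+np.array(o)
top=f([(113,498),(200,501),(287,498),(292,498),(377,496),(382,494),(470,492),(560,490)],7,(205,165))
ty=[74,44,16,14,-14,-16,-44,-74]
sc=f([(157,75),(213,85),(221,91),(273,98),(345,118),(402,128),(412,135),(468,147)],5,(335,165))
sy=[-74,-46,-44,-16,16,44,46,74]
def res(p,cams="ts"):
    c,s=np.cos(p[2]),np.sin(p[2]);R=np.array([[c,-s],[s,c]])
    r=[]
    for k,m,px,ys in(("t",mt,top,ty),("s",ms,sc,sy)):
        if k in cams:
            P=np.c_[(R@np.array([[-60]*8,ys])).T+p[:2],[172]*8]
            r.append((w2px(m,P)-px).ravel())
    return np.concatenate(r)
for c in("t","s","ts"):
    q=least_squares(res,[590,180,0],args=(c,),x_scale=[10,10,.01]);print(c,q.x.round(4),np.sqrt(np.mean(q.fun**2)))
# pins
pt=f([(299,169),(327,327)],5,(365,190));ps=f([(456,201),(409,299)],5,(160,130))
for z in(46,47,50):print(z,[px2w(mt,*a,z).round(1) for a in pt],[px2w(ms,*a,z).round(1) for a in ps])
# tab top
a=f((327,420),7,(205,165));print("tab",px2w(mt,*f((322,412),7,(205,165)),212).round(1))
print("jar",px2w(mt,348,172,90).round(1))
E
python3 fit.py
```

```text
t [5.919764e+02 1.842670e+02 8.900000e-03] 0.3237346278634964
s [5.957166e+02 1.836893e+02 1.190000e-02] 0.47060784820613283
ts [5.932071e+02 1.839209e+02 9.900000e-03] 0.6363226170852564
46 [array([ 567. , -233.5,   46. ]), array([ 487.6, -243.8,   46. ])] [array([ 488.6, -245. ,   46. ]), array([ 567.9, -235.1,   46. ])]
47 [array([ 566.9, -233.3,   47. ]), array([ 487.5, -243.6,   47. ])] [array([ 489.4, -244.4,   47. ]), array([ 568.7, -234.5,   47. ])]
50 [array([ 566.6, -232.7,   50. ]), array([ 487.4, -242.9,   50. ])] [array([ 492. , -242.6,   50. ]), array([ 570.9, -232.7,   50. ])]
tab [555.  182.7 212. ]
jar [692.8 -41.2  90. ]
```

```bash
cat >> h.py <<'E'
from scipy.spatial.transform import Rotation as Ro, Slerp
def cur():
    s=sense();return Ro.from_rotvec(s["orientation"]),np.array(s["tool_pos"]),s
def tr(yaw,tilt=0.): # tool: x along rack x (yaw), y down; tilt = top-forward lean (top towards -x)
    B=np.array([[1,0,0],[0,0,1],[0,-1,0]],float) # cols x=(1,0,0), y=(0,0,-1), z=(0,1,0)
    return Ro.from_euler("z",yaw)*Ro.from_euler("y",-tilt)*Ro.from_matrix(B)
def rows(poses,hand,start=None,dec=2):
    R,p=start if start else cur()[:2]
    out=[]
    for R2,p2 in poses:
        d=R.inv().apply(np.array(p2)-p)/10; w=np.degrees((R.inv()*R2).as_rotvec())
        d=d.round(dec);w=w.round(dec)
        out.append([d.tolist(),w.tolist(),hand])
        p=p+R.apply(d*10);R=R*Ro.from_rotvec(np.radians(w))
    for i in range(0,len(out),8):print(str(out[i:i+8]).replace(" ",""))
    return R,p
def line(R2,p2,n,start=None):
    R,p=start if start else cur()[:2]
    S=Slerp([0,1],Ro.concatenate([R,R2]));return [(S(k/n),p+(np.array(p2)-p)*k/n) for k in range(1,n+1)]
E
python3 - <<'E'
from h import *
R,p,s=cur();print(R.as_matrix().round(3))
for T in(tr(.01),tr(.01+np.pi)):print(np.degrees((R.inv()*T).as_rotvec()))
E
```

```text
[[-0.911 -0.001  0.412]
 [-0.412  0.002 -0.911]
 [-0.    -1.    -0.002]]
[ 1.32431704e-02 -1.56236324e+02 -1.25815000e-01]
[9.09523825e-02 2.37636278e+01 9.57356354e-03]
```

Request:
move_arm(
  motion=[
    [[0,-4,0],[0,5,0],1],
    [[0,-3,0],[0,5,0],1],
  ],
)

```text
clock: 0.32
tool_pos: [235.9, -520.7, 299.1]
orientation: [-0.26, 2.101, -2.082]
contact_force: [0.6, -2.3, 2.1]
finger_gap: 1.005
```

```bash
python3 -c "
from h import *
print(sense())"
```

```text
{'clock': 0.3167, 'joint_pos': array([-1.25630199e+00,  3.75769312e-01,  2.52646699e-01,  1.45671969e+00,
       -3.43858854e-05,  1.63920925e+00]), 'joint_vel': array([-6.68866369e-04,  7.67723428e-03,  1.05985653e+00,  9.17646575e-01,
       -1.50980478e-03,  1.04180142e+00]), 'joint_torque': array([ 1.25854472e-01, -4.27615607e+01,  2.09907192e+01, -7.24412967e-01,
       -4.41391196e-03, -9.11015365e-01]), 'tool_pos': array([ 235.94603518, -520.74262135,  299.13372721]), 'orientation': array([-0.26047364,  2.10067289, -2.08197268]), 'contact_force': array([ 0.56008494, -2.25034895,  2.07181474]), 'moment': array([-0.05659968, -0.07617776,  0.03120265]), 'finger_gap': 1.0050205491051987}
```

```bash
cat > p1.py <<'E'
from h import *
R,p,s=cur();R=R;p=np.array([236.,-522,301])
T=tr(.01);a0=np.arctan2(p[1],p[0]);r0=np.hypot(*p[:2]);g=np.array([555,183.5,300.]);a1=np.arctan2(g[1],g[0]);r1=np.hypot(*g[:2])
w=(R.inv()*T).as_rotvec();print(np.degrees(w))
if w[1]>0:print("flip!")
n=26;out=[]
for k in range(1,n+1):
    f=k/n;a=a0+(a1-a0)*f;r=r0+(r1-r0)*f
    out.append((R*Ro.from_rotvec(w*f),np.array([r*np.cos(a),r*np.sin(a),301+(g[2]-301)*f])))
rows(out,0.7,start=(R,p),dec=1)
E
python3 p1.py
```

```text
[ 1.43389619e-01 -1.66471935e+02 -7.44555876e-01]
[[[-3.2,0.0,-0.6],[0.0,-6.4,-0.0],0.7],[[-3.2,0.0,-0.5],[0.0,-6.4,-0.1],0.7],[[-3.2,0.0,-0.2],[0.0,-6.4,0.0],0.7],[[-3.2,0.0,-0.1],[0.0,-6.4,-0.0],0.7],[[-3.3,0.0,0.1],[0.0,-6.4,-0.0],0.7],[[-3.2,0.0,0.2],[0.0,-6.4,-0.1],0.7],[[-3.2,0.1,0.5],[0.0,-6.4,-0.0],0.7],[[-3.2,-0.0,0.6],[0.0,-6.4,-0.0],0.7]]
[[[-3.2,-0.0,0.8],[0.0,-6.4,-0.1],0.7],[[-3.1,-0.0,1.0],[0.0,-6.4,-0.0],0.7],[[-3.0,-0.0,1.1],[0.1,-6.4,-0.0],0.7],[[-3.0,-0.0,1.4],[-0.0,-6.4,-0.1],0.7],[[-2.9,-0.0,1.4],[-0.0,-6.4,0.0],0.7],[[-2.8,0.0,1.7],[-0.0,-6.4,-0.0],0.7],[[-2.7,0.0,1.8],[-0.0,-6.4,-0.0],0.7],[[-2.7,0.0,1.9],[-0.0,-6.4,-0.1],0.7]]
[[[-2.5,0.0,2.1],[-0.0,-6.4,0.0],0.7],[[-2.4,0.0,2.2],[-0.0,-6.4,-0.0],0.7],[[-2.3,0.0,2.4],[-0.0,-6.5,-0.0],0.7],[[-2.1,0.0,2.5],[-0.0,-6.4,-0.1],0.7],[[-2.0,0.1,2.6],[0.0,-6.4,-0.0],0.7],[[-1.9,-0.0,2.7],[0.0,-6.4,-0.0],0.7],[[-1.7,-0.0,2.8],[0.0,-6.4,-0.1],0.7],[[-1.5,-0.0,2.9],[0.0,-6.4,0.0],0.7]]
[[[-1.4,-0.0,3.0],[0.0,-6.4,-0.0],0.7],[[-1.2,-0.0,3.0],[0.0,-6.4,-0.1],0.7]]
```

Request:
move_arm(
  motion=[
    [[-3.2,0.0,-0.6],[0.0,-6.4,0],0.7],
    [[-3.2,0.0,-0.5],[0.0,-6.4,-0.1],0.7],
    [[-3.2,0.0,-0.2],[0.0,-6.4,0.0],0.7],
    [[-3.2,0.0,-0.1],[0.0,-6.4,0],0.7],
    [[-3.3,0.0,0.1],[0.0,-6.4,0],0.7],
    [[-3.2,0.0,0.2],[0.0,-6.4,-0.1],0.7],
    [[-3.2,0.1,0.5],[0.0,-6.4,0],0.7],
    [[-3.2,0,0.6],[0.0,-6.4,0],0.7],
  ],
)

```text
clock: 0.98
tool_pos: [443.8, -369.1, 299.2]
orientation: [-0.983, 1.514, -1.513]
contact_force: [0.1, -0.4, -0.8]
finger_gap: 0.706
```

```bash
python3 - <<'E'
from h import *
print(sense())
im=get_image("wrist");cv2.imwrite("pics/w1.png",im[:,:,::-1]);print(camera_model("wrist")["cam_to_world"])
E
```

```text
{'clock': 0.9833, 'joint_pos': array([-0.80181579,  0.38055109,  0.25987687,  1.4513033 , -0.00337383,
        1.1904482 ]), 'joint_vel': array([ 6.75802676e-01,  1.33980346e-03, -1.13129144e-03,  4.53309505e-03,
       -7.38114792e-05, -6.56552235e-01]), 'joint_torque': array([-3.48564483e+00, -4.76480877e+01,  2.70195401e+01,  2.57569933e-01,
       -2.60021148e-02,  5.45666926e-01]), 'tool_pos': array([ 443.80462737, -369.10269526,  299.1923074 ]), 'orientation': array([-0.9832164 ,  1.51384748, -1.51293248]), 'contact_force': array([ 0.07799342, -0.3939875 , -0.79222039]), 'moment': array([-0.04015262, -0.03683071, -0.01306771]), 'finger_gap': 0.7059098245921127}
[[ 9.16789980e-01  3.80337805e-01  1.21816610e-01  4.77565925e+02]
 [-3.99369657e-01  8.73175708e-01  2.79406622e-01 -2.92348153e+02]
 [-9.84031421e-05 -3.04807049e-01  9.52414118e-01  4.43290552e+02]
 [ 0.00000000e+00  0.00000000e+00  0.00000000e+00  1.00000000e+00]]
```

View pics/w1.png

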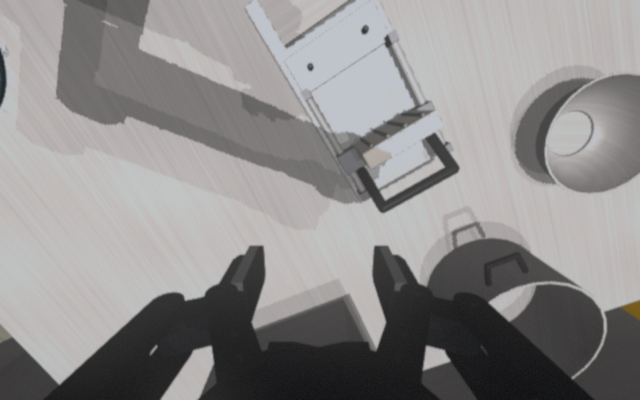

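The wrist view shows the cutter at the top, with pins near (310,67) and (365,29). I'll keep moving.

Request:
move_arm(
  motion=[
    [[-3.2,0,0.8],[0.0,-6.4,-0.1],0.7],
    [[-3.1,0,1.0],[0.0,-6.4,0],0.7],
    [[-3.0,0,1.1],[0.1,-6.4,0],0.7],
    [[-3.0,0,1.4],[0,-6.4,-0.1],0.7],
    [[-2.9,0,1.4],[0,-6.4,0.0],0.7],
    [[-2.8,0.0,1.7],[0,-6.4,0],0.7],
    [[-2.7,0.0,1.8],[0,-6.4,0],0.7],
    [[-2.7,0.0,1.9],[0,-6.4,-0.1],0.7],
  ],
)

```text
clock: 1.7
tool_pos: [562.4, -139.4, 297.9]
orientation: [-1.403, 0.854, -0.858]
contact_force: [0.5, -0.1, -0.7]
finger_gap: 0.702
```

Request:
move_arm(
  motion=[
    [[-2.5,0.0,2.1],[0,-6.4,0.0],0.7],
    [[-2.4,0.0,2.2],[0,-6.4,0],0.7],
    [[-2.3,0.0,2.4],[0,-6.5,0],0.7],
    [[-2.1,0.0,2.5],[0,-6.4,-0.1],0.7],
    [[-2.0,0.1,2.6],[0.0,-6.4,0],0.7],
    [[-1.9,0,2.7],[0.0,-6.4,0],0.7],
    [[-1.7,0,2.8],[0.0,-6.4,-0.1],0.7],
    [[-1.5,0,2.9],[0.0,-6.4,0.0],0.7],
  ],
)

```text
clock: 2.37
tool_pos: [569.4, 120.8, 295.0]
orientation: [-1.574, 0.158, -0.162]
contact_force: [0.5, 0.1, 0.5]
finger_gap: 0.7
```

Request:
move_arm(
  motion=[
    [[-1.4,0,3.0],[0.0,-6.4,0],0.7],
    [[-1.2,0,3.0],[0.0,-6.4,-0.1],0.7],
    [[0,0,0],[0,0,0],0.7],
  ],
)

```text
clock: 2.62
tool_pos: [551.2, 187.6, 294.4]
orientation: [-1.577, -0.02, 0.017]
contact_force: [-0.5, -0.1, -0.4]
finger_gap: 0.707
```

```bash
python3 - <<'E'
from h import *
R,p,s=cur();print(s["clock"],p,R.as_matrix().round(3),s["joint_pos"].round(3),s["contact_force"])
im=get_image("wrist");cv2.imwrite("pics/w2.png",im[:,:,::-1]);np.save("w2cam.npy",camera_model("wrist")["cam_to_world"])
E
```

```text
2.6167 [551.18388518 187.61225465 294.44195629] [[ 1.     0.002 -0.024]
 [ 0.024 -0.007  1.   ]
 [ 0.002 -1.    -0.007]] [ 0.223  0.39   0.261  1.442 -0.007  0.199] [-0.50883251 -0.06214733 -0.39290028]
```

View pics/w2.png

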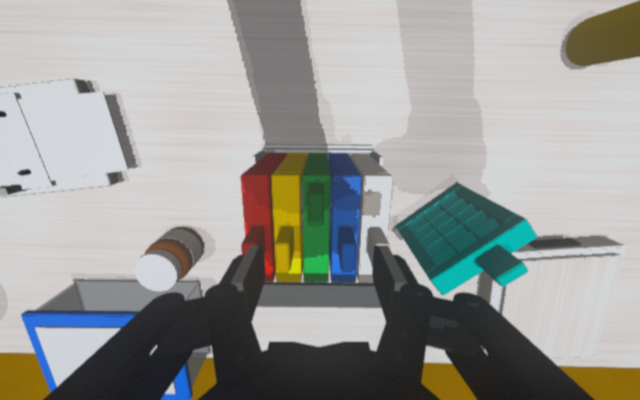

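```bash
python3 - <<'E'
from h import *
im=cv2.imread("pics/w2.png")[:,:,::-1]
crop(im,215,130,210,150,3.8,"a5.png")
E
```

```text
(no output)
```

View pics/a5.png

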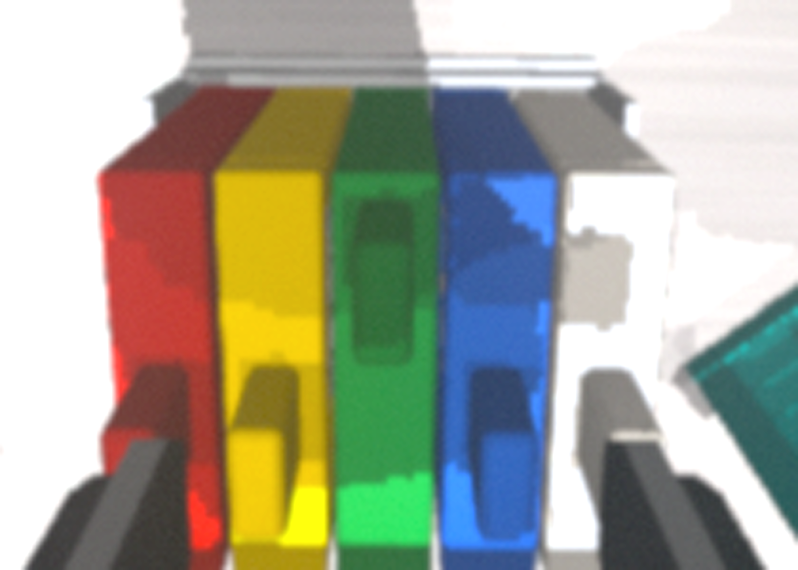

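```bash
python3 - <<'E'
from h import *
m=camera_model("wrist");m["cam_to_world"]=np.load("w2cam.npy")
f=lambda a,s,o:(np.array(a,float)+.5)/s-.5+np.array(o)
for (a,z) in [((333,172),172),((437,172),172),((100,172),172),((670,172),172),((354,242),212),((412,241),212),((356,362),212),((411,362),212)]:
    print(a,px2w(m,*f(a,3.8,(215,130)),z).round(1))
R,p,_=cur();T=np.linalg.inv(np.array(m["cam_to_world"]))
print("cam in tool", R.inv().apply(np.array(m["cam_to_world"])[:3,3]-p))
# finger tips: px of points between tips
print(w2px(m,[p, p+R.apply([0,0,30]),p+R.apply([0,0,-30]),p+R.apply([0,-19,30]),p+R.apply([0,-19,-30])]))
E
```

```text
(333, 172) [532.4 168.2 172. ]
(437, 172) [531.8 194.6 172. ]
(100, 172) [533.7 108.7 172. ]
(670, 172) [530.5 253.7 172. ]
(354, 242) [539.  175.4 212. ]
(412, 241) [538.5 188.2 212. ]
(356, 362) [567.7 176.1 212. ]
(411, 362) [567.4 188.7 212. ]
cam in tool [ -79.47284516 -143.71879623    0.43615324]
[[317.81962421 256.15570526]
 [370.1145256  256.2510658 ]
 [265.54413932 256.06038013]
 [376.60156992 274.66214011]
 [258.81022124 274.43965086]]
```

```bash
python3 - <<'E'
from h import *
T=tr(.014)
s=cur()[:2]
a=line(T,[554.2,182.4,240],2); e=rows(a,.6); rows(line(T,[554.2,182.4,179],4,e),.6,start=e)
E
```

```text
[[[0.1,2.73,-0.11],[0.26,0.13,0.08],0.6],[[0.1,2.72,-0.13],[0.26,0.14,0.07],0.6]]
[[[-0.0,1.53,0.0],[-0.0,-0.0,0.0],0.6],[[-0.0,1.52,0.0],[-0.0,-0.0,0.0],0.6],[[-0.0,1.53,0.0],[-0.0,-0.0,0.0],0.6],[[-0.0,1.52,0.0],[-0.0,-0.0,0.0],0.6]]
```

```bash
python3 - <<'E'
from h import *
R,p,s=cur();print(p,R.as_matrix().round(4),s["joint_vel"])
E
```

```text
[552.08357867 185.12704465 294.49484679] [[ 0.9998  0.0028 -0.0187]
 [ 0.0187 -0.009   0.9998]
 [ 0.0027 -1.     -0.0091]] [-0.05497351  0.00076266  0.00125827 -0.00172593 -0.02900235  0.01346671]
```

Request:
move_arm(
  motion=[
    [[0.1,2,0],[0.25,0.1,0.07],0.6],
    [[0.1,2,0],[0.25,0.1,0.07],0.6],
    [[0,0,0],[0,0,0],0.6],
    [[0,0,0],[0,0,0],0.6],
    [[0,0,0],[0,0,0],0.6],
  ],
)

```text
clock: 3.08
tool_pos: [555.6, 181.6, 255.6]
orientation: [-1.572, -0.009, 0.006]
contact_force: [1.2, 0.5, -0.1]
finger_gap: 0.601
```

```bash
cat > w.py <<'E'
from h import *
import sys
n=sys.argv[1]
m=camera_model("wrist");R,p,s=cur();im=get_image("wrist");cv2.imwrite(f"pics/{n}.png",im[:,:,::-1]);np.save(n+".npy",m["cam_to_world"])
print(s["clock"],p.round(2),R.as_matrix().round(4).tolist(),s["joint_vel"].round(3),s["contact_force"].round(2))
E
python3 w.py w3; python3 - <<'E'
from h import *
im=cv2.imread("pics/w3.png")[:,:,::-1]
crop(im,215,130,210,150,3.8,"a6.png")
E
```

```text
3.0833 [555.64 181.64 255.58] [[1.0, 0.0015, -0.0096], [0.0096, -0.0007, 1.0], [0.0015, -1.0, -0.0007]] [ 0.005 -0.01   0.024 -0.005  0.003  0.   ] [ 1.16  0.48 -0.12]
```

View pics/a6.png

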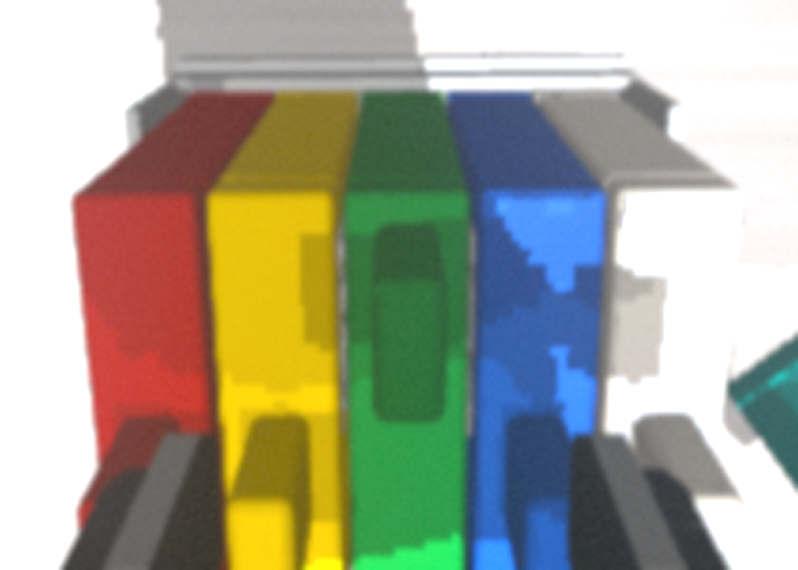

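```bash
python3 - <<'E'
from h import *
m=camera_model("wrist");m["cam_to_world"]=np.load("w3.npy")
f=lambda a,s,o:(np.array(a,float)+.5)/s-.5+np.array(o)
for (a,z) in [((344,193),172),((468,190),172),((75,197),172),((735,187),172),((373,280),212),((445,278),212),((375,419),212),((443,419),212)]:
    print(a,px2w(m,*f(a,3.8,(215,130)),z).round(1))
E
```

```text
(344, 193) [531.6 170.5 172. ]
(468, 190) [530.6 197.6 172. ]
(75, 197) [533.2 111.6 172. ]
(735, 187) [529.3 255.8 172. ]
(373, 280) [538.2 177.8 212. ]
(445, 278) [537.7 191.  212. ]
(375, 419) [566.5 178.3 212. ]
(443, 419) [566.3 191.4 212. ]
```

```bash
python3 - <<'E'
from h import *
T=tr(.014)
e=rows(line(T,[553.5,184.1,240],1),.45); rows(line(T,[553.5,184.1,179],4,e),.45,start=e)
E
```

```text
[[[-0.25,1.61,0.22],[0.02,-0.23,0.16],0.45]]
[[[-0.0,1.52,0.0],[-0.0,-0.0,-0.0],0.45],[[-0.0,1.53,0.0],[-0.0,-0.0,-0.0],0.45],[[-0.0,1.52,0.0],[-0.0,-0.0,-0.0],0.45],[[-0.0,1.53,0.0],[-0.0,-0.0,-0.0],0.45]]
```

Request:
move_arm(
  motion=[
    [[-0.25,1.6,0.22],[0,-0.2,0.16],0.45],
    [[0,1.5,0],[0,0,0],0.45],
    [[0,1.5,0],[0,0,0],0.45],
    [[0,1.5,0],[0,0,0],0.45],
    [[0,1.5,0],[0,0,0],0.45],
    [[0,0,0],[0,0,0],0.45],
    [[0,0,0],[0,0,0],0.45],
    [[0,0,0],[0,0,0],0.45],
  ],
)

```text
clock: 3.8
tool_pos: [553.7, 184.6, 180.5]
orientation: [-1.571, -0.012, 0.011]
contact_force: [-1.1, -0.4, 0.1]
finger_gap: 0.452
```

```bash
python3 w.py w4; python3 - <<'E'
from h import *
im=get_image("scene");crop(im,335,130,110,130,4.6,"s4.png")
E
```

```text
3.8 [553.71 184.59 180.48] [[0.9999, 0.0006, -0.0144], [0.0144, -0.0001, 0.9999], [0.0006, -1.0, -0.0001]] [ 0.    -0.005  0.007 -0.004  0.001 -0.   ] [-1.1  -0.45  0.14]
```

View pics/w4.png

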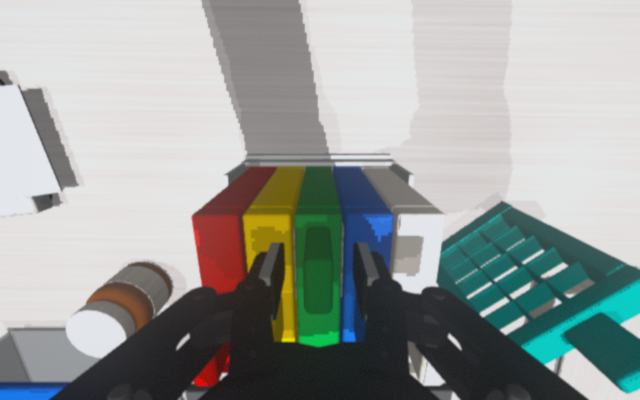

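View pics/s4.png

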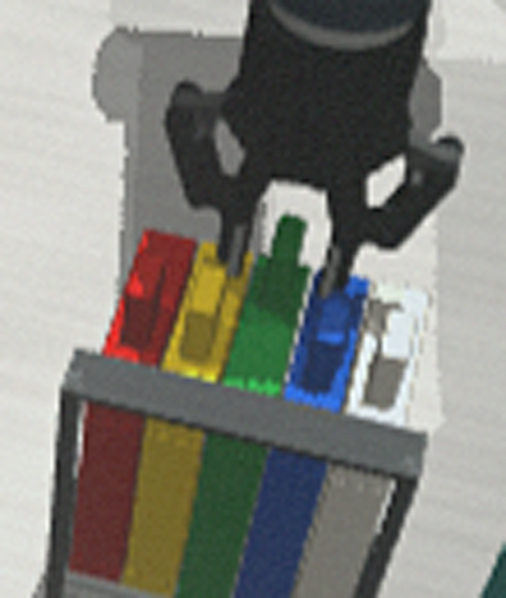

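The wrist view has the fingers at columns 272 and 365, straddling the tab at column 318, so they're centred. Closing the gripper.

Request:
move_arm(
  motion=[
    [[0,0,0],[0,0,0],0],
    [[0,0,0],[0,0,0],0],
    [[0,0,0],[0,0,0],0],
    [[0,0,0],[0,0,0],0],
    [[0,0,0],[0,0,0],0],
    [[0,0,0],[0,0,0],0],
    [[0,0,0],[0,0,0],0],
    [[0,0,0],[0,0,0],0],
  ],
)

```text
clock: 4.57
tool_pos: [553.2, 184.6, 179.8]
orientation: [-1.571, -0.012, 0.012]
contact_force: [-0.7, -1.0, 5.7]
finger_gap: 0.154
```

```bash
cat > tip.py <<'E'
from h import *
R,p,s=cur();print(s["clock"],p,s["finger_gap"],s["contact_force"],R.as_matrix().round(4))
yaw=.0144; ex=np.array([np.cos(yaw),np.sin(yaw),0]);ez=np.array([0,0,1.])
rc=np.array([592.5,184.3,0])
# forward 1.5mm then tip about lip edge
piv=rc-62*ex+np.array([0,0,32.])
p1=p-1.5*ex;out=[(R,p1)]
n=8;th=.2
for k in range(1,n+1):
    Q=Ro.from_rotvec(np.array([-np.sin(yaw),np.cos(yaw),0])*-th*k/n)
    out.append((Q*R,piv+Q.apply(p1-piv)))
e=rows(out,0)
# slide along own axis 35
u=-e[0].as_matrix()[:,1];print("axis",u)
o2=[(e[0],e[1]+u*35*k/5) for k in range(1,6)]
e=rows(o2,0,start=e)
o3=[(e[0],e[1]-ex*40*k/3+ez*15*k/3) for k in range(1,4)]
e=rows(o3,0,start=e);print(e[1])
E
python3 tip.py
```

```text
4.5667 [553.23380725 184.63030787 179.7958975 ] 0.15355181051219857 [-0.74379941 -1.03700149  5.68573945] [[ 9.999e-01  0.000e+00 -1.470e-02]
 [ 1.470e-02 -3.000e-04  9.999e-01]
 [ 0.000e+00 -1.000e+00 -3.000e-04]]
[[[-0.15,-0.0,0.0],[0.0,0.0,0.0],0],[[-0.37,-0.05,0.0],[-0.0,0.0,-1.43],0],[[-0.37,-0.05,0.0],[-0.0,0.0,-1.43],0],[[-0.37,-0.05,0.0],[-0.0,0.0,-1.44],0],[[-0.37,-0.04,0.0],[-0.0,0.0,-1.43],0],[[-0.37,-0.05,0.0],[-0.0,0.0,-1.43],0],[[-0.37,-0.05,0.0],[-0.0,0.0,-1.43],0],[[-0.37,-0.05,0.0],[-0.0,0.0,-1.44],0]]
[[[-0.37,-0.05,0.0],[-0.0,0.0,-1.43],0]]
axis [-0.19867776 -0.00263735  0.98006132]
[[[-0.0,-0.7,0.0],[0.0,0.0,0.0],0],[[-0.0,-0.7,-0.0],[0.0,0.0,0.0],0],[[-0.0,-0.7,-0.0],[0.0,0.0,0.0],0],[[0.0,-0.7,-0.0],[0.0,0.0,0.0],0],[[0.0,-0.7,-0.0],[0.0,0.0,0.0],0]]
[[[-1.21,-0.75,0.0],[0.0,0.0,0.0],0],[[-1.2,-0.76,0.0],[0.0,0.0,0.0],0],[[-1.21,-0.75,0.0],[0.0,0.0,0.0],0]]
[475.03913665 183.49411456 230.35075622]
```

Request:
move_arm(
  motion=[
    [[-0.15,-0.05,0],[0,0,0],0],
    [[-0.37,-0.05,0],[0,0,-1.43],0],
    [[-0.37,-0.05,0],[0,0,-1.43],0],
    [[-0.37,-0.05,0],[0,0,-1.43],0],
    [[-0.37,-0.05,0],[0,0,-1.43],0],
    [[0,0,0],[0,0,0],0],
    [[0,0,0],[0,0,0],0],
  ],
)

```text
clock: 5.15
tool_pos: [536.5, 184.4, 180.9]
orientation: [-1.569, -0.089, -0.066]
contact_force: [2.0, 0.4, 0.2]
finger_gap: 0.15
```

```bash
python3 w.py w5; python3 - <<'E'
from h import *
print(sense()["moment"],sense()["finger_gap"])
im=get_image("scene");crop(im,335,130,110,130,4.6,"s5.png")
E
```

```text
5.15 [536.48 184.39 180.92] [[0.995, 0.0986, -0.0149], [0.0148, 0.0011, 0.9999], [0.0986, -0.9951, -0.0004]] [-0.005  0.018  0.026  0.017  0.003 -0.001] [2.   0.44 0.17]
[ 0.00752357 -0.19725217  0.00759059] 0.15374852676512749
```

View pics/w5.png

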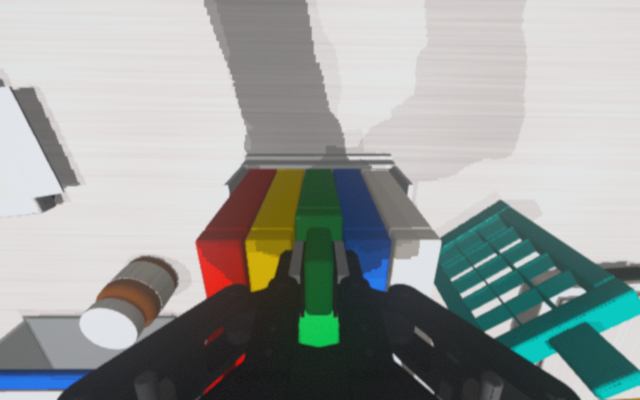

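View pics/s5.png

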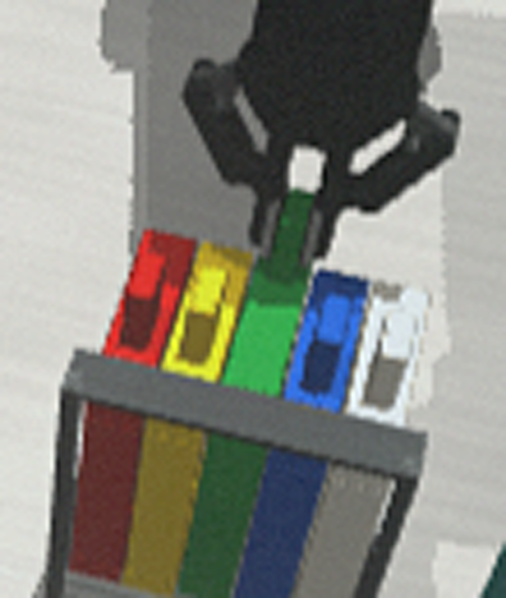

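Request:
move_arm(
  motion=[
    [[-0.37,-0.05,0],[0,0,-1.43],0],
    [[-0.37,-0.05,0],[0,0,-1.43],0],
    [[-0.37,-0.05,0],[0,0,-1.43],0],
    [[-0.37,-0.05,0],[0,0,-1.43],0],
    [[-0.37,-0.05,0],[0,0,-1.43],0],
    [[0,0,0],[0,0,0],0],
    [[0,0,0],[0,0,0],0],
  ],
)

```text
clock: 5.83
tool_pos: [517.8, 184.0, 180.2]
orientation: [-1.563, -0.186, -0.163]
contact_force: [2.6, 0.9, -3.8]
finger_gap: 0.152
```

```bash
python3 w.py w6; python3 - <<'E'
from h import *
print(sense()["moment"],sense()["finger_gap"])
im=get_image("scene");crop(im,335,130,110,130,4.6,"s6.png")
E
```

```text
5.8333 [517.81 184.02 180.16] [[0.9754, 0.2201, -0.0147], [0.0145, 0.0026, 0.9999], [0.2202, -0.9755, -0.0006]] [-0.005  0.015  0.021  0.013  0.002  0.   ] [ 2.63  0.87 -3.79]
[ 0.15333193 -0.24766616  0.01601356] 0.15765722927084536
```

View pics/s6.png

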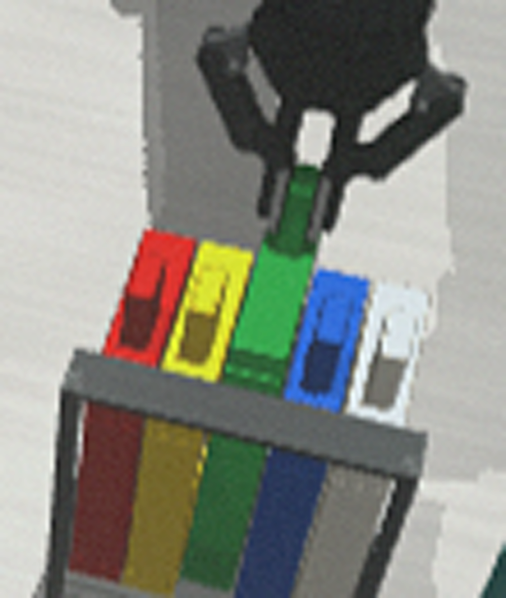

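View pics/w6.png

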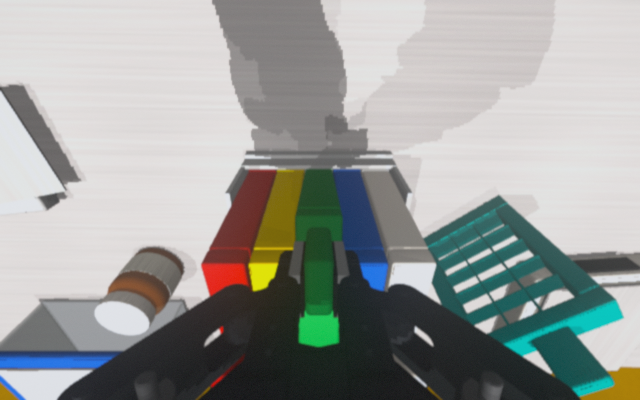

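The green cassette is tipped about 0.22 rad: its rear top has cleared the bar at (260,365), and the neighbours haven't moved. Next I slide it up along its own axis.

Request:
move_arm(
  motion=[
    [[0,-0.5,0],[0,0,0],0],
    [[0,-0.7,0],[0,0,0],0],
    [[0,-0.7,0],[0,0,0],0],
    [[0,-0.7,0],[0,0,0],0],
    [[0,-0.7,0],[0,0,0],0],
    [[0,-0.6,0],[0,0,0],0],
    [[0,0,0],[0,0,0],0],
  ],
)

```text
clock: 6.52
tool_pos: [508.8, 184.1, 219.9]
orientation: [-1.562, -0.187, -0.164]
contact_force: [0.6, 0.2, -4.7]
finger_gap: 0.153
```

```bash
python3 w.py w7; python3 - <<'E'
from h import *
print(sense()["moment"],sense()["finger_gap"])
im=get_image("scene");crop(im,335,130,110,130,4.6,"s7.png")
E
```

```text
6.5167 [508.78 184.09 219.89] [[0.975, 0.2217, -0.015], [0.0147, 0.0032, 0.9999], [0.2217, -0.9751, -0.0001]] [-0.001  0.012 -0.015 -0.039  0.001  0.   ] [ 0.6   0.19 -4.7 ]
[ 0.02475209  0.71856055 -0.02304869] 0.15869895371185674
```

View pics/s7.png

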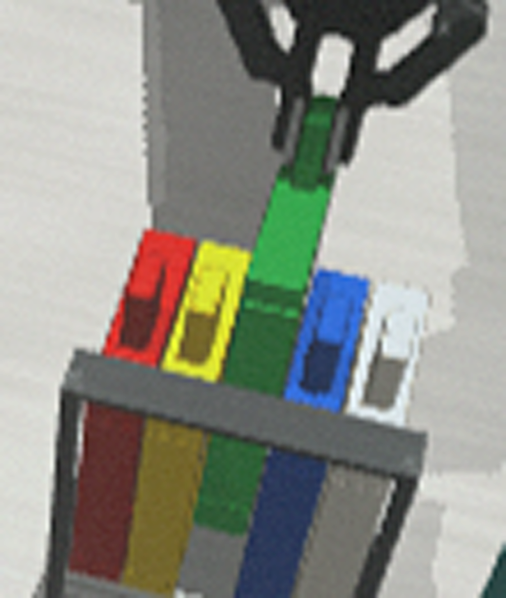

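View pics/w7.png

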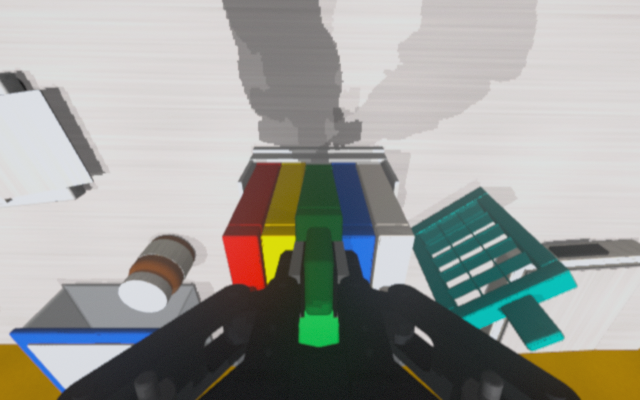

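```bash
python3 - <<'E'
from h import *
R,p,s=cur();yaw=.0147;ex=np.array([np.cos(yaw),np.sin(yaw),0])
q=p-ex*55+[0,0,25];e=rows(line(R,q,4),0)
q=q-ex*45+[0,0,110];e=rows(line(tr(.0147),q,5,e),0,start=e)
print(e[1])
E
```

```text
[[[-1.2,-0.91,-0.0],[0.0,0.0,0.0],0],[[-1.21,-0.92,-0.0],[0.0,0.0,0.0],0],[[-1.2,-0.91,-0.0],[0.0,0.0,0.0],0],[[-1.2,-0.91,-0.0],[0.0,0.0,0.0],0]]
[[[-0.39,-2.35,-0.0],[0.0,0.0,2.55],0],[[-0.5,-2.32,-0.0],[0.01,0.0,2.56],0],[[-0.6,-2.3,-0.0],[0.0,0.01,2.55],0],[[-0.7,-2.27,-0.0],[0.01,-0.0,2.55],0],[[-0.8,-2.24,-0.0],[0.0,0.0,2.56],0]]
[408.7816859  182.51924421 353.69610782]
```

Request:
move_arm(
  motion=[
    [[-1.2,-0.9,0],[0,0,0],0],
    [[-1.2,-0.9,0],[0,0,0],0],
    [[-1.2,-0.9,0],[0,0,0],0],
    [[-1.2,-0.9,0],[0,0,0],0],
    [[-0.4,-2.3,0],[0,0,1.5],0],
    [[-0.5,-2.3,0],[0,0,2.0],0],
    [[-0.5,-2.3,0],[0,0,2.0],0],
  ],
)

```text
clock: 7.2
tool_pos: [425.3, 182.5, 308.1]
orientation: [-1.569, -0.109, -0.085]
contact_force: [1.3, 0.5, -5.3]
finger_gap: 0.154
```

Request:
move_arm(
  motion=[
    [[-0.6,-2.3,0],[0,0,2.0],0],
    [[-0.7,-2.3,0],[0,0,2.0],0],
    [[-0.7,-1.5,0],[0,0,2.0],0],
    [[0,0,0],[0,0,1.2],0],
    [[0,0,0],[0,0,0],0],
    [[0,0,0],[0,0,0],0],
    [[0,0,0],[0,0,0],0],
  ],
)

```text
clock: 7.78
tool_pos: [401.3, 182.3, 365.4]
orientation: [-1.572, -0.011, 0.012]
contact_force: [-0.6, -0.5, -4.1]
finger_gap: 0.156
```

```bash
python3 w.py w8; python3 - <<'E'
from h import *
print(sense()["moment"],sense()["finger_gap"],sense()["joint_pos"])
im=get_image("scene");cv2.imwrite("pics/s8.png",im[:,:,::-1])
E
```

```text
7.7833 [401.34 182.26 365.36] [[0.9999, -0.0003, -0.0146], [0.0146, -0.0012, 0.9999], [-0.0003, -1.0, -0.0012]] [ 0.002 -0.008 -0.003  0.008  0.004  0.   ] [-0.61 -0.54 -4.08]
[ 0.00108132  0.14121126 -0.07044213] 0.15306246770182594 [ 2.82966818e-01  1.01734952e-01  6.69378857e-02  1.53668637e+00
 -1.03957399e-03  2.68363678e-01]
```

View pics/s8.png

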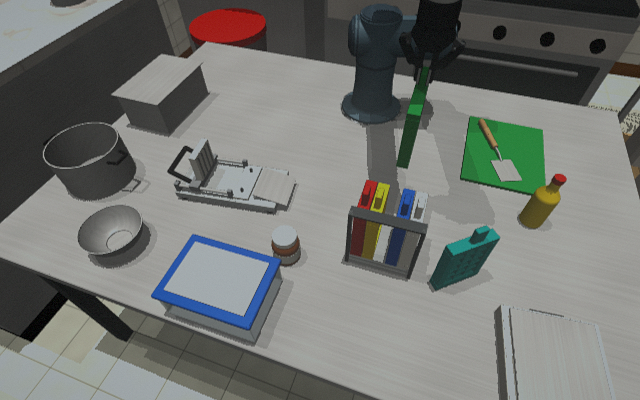

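View pics/w8.png

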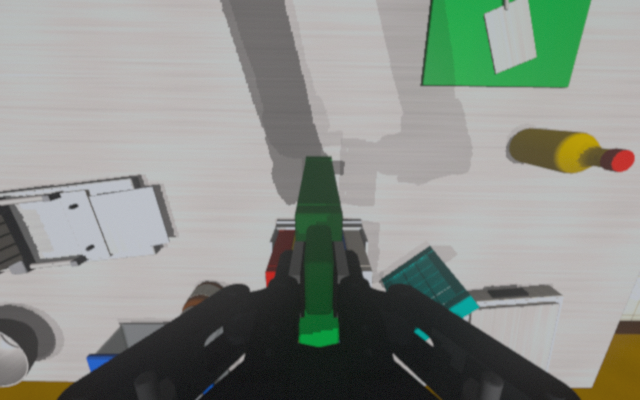

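```bash
python3 - <<'E'
from h import *
m=camera_model("wrist");K=m["camera_matrix"]
R,p,s=cur()
im=cv2.imread("pics/w8.png")[:,:,::-1]
crop(im,270,140,100,110,6,"a8.png")
m["cam_to_world"]=np.load("w8.npy")
for dx in(-22,-20):
  for y in(167.8,7.8,):
    print(dx,y,[w2px(m,p+R.apply([dx,y,z])).round(2).tolist() for z in(-14,14)])
E
```

```text
-22 167.8 [[[305.84, 164.4]], [[330.91, 164.43]]]
-22 7.8 [[[293.54, 215.11]], [[342.29, 215.19]]]
-20 167.8 [[[305.86, 166.17]], [[330.89, 166.2]]]
-20 7.8 [[[293.63, 218.36]], [[342.19, 218.44]]]
```

View pics/a8.png

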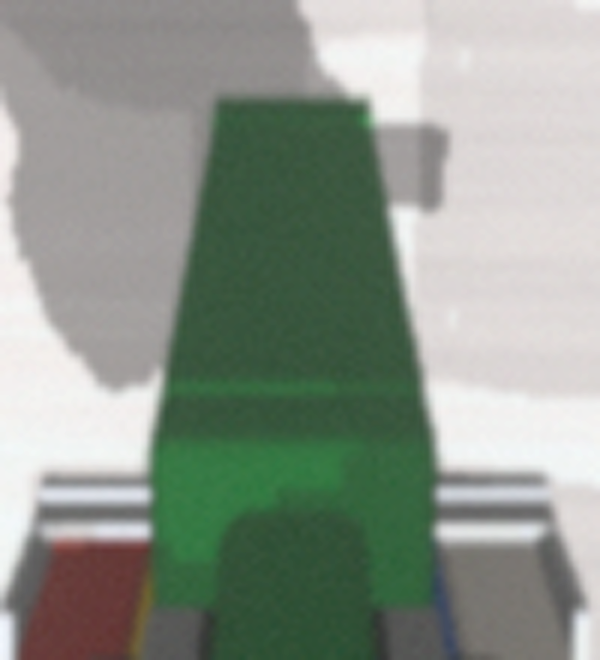

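```bash
python3 - <<'E'
from h import *
R,p,s=cur();T=tr(.128,.047);g=np.array([491,-243.7,300.])
S=Slerp([0,1],Ro.concatenate([R,T]))
a0,a1=np.arctan2(p[1],p[0]),np.arctan2(g[1],g[0]);r0,r1=np.hypot(*p[:2]),np.hypot(*g[:2])
out=[];n=21
for k in range(1,n+1):
    f=k/n;f=f+ -np.sin(2*np.pi*f)/(2*np.pi)*.6;a=a0+(a1-a0)*f;r=r0+(r1-r0)*f
    z=p[2]+(g[2]-p[2])*max(0,(f-.7)/.3)
    out.append((S(f),np.array([r*np.cos(a),r*np.sin(a),z])))
e=rows(out,0,dec=1);print(e[1],g)
E
```

```text
[[[0.5,0.0,-0.6],[0.0,-0.1,-0.1],0],[[0.5,0.0,-0.7],[0.0,-0.2,-0.0],0],[[0.7,0.0,-0.9],[0.0,-0.1,-0.1],0],[[0.7,0.0,-1.2],[0.0,-0.3,-0.1],0],[[0.9,0.0,-1.4],[0.0,-0.2,-0.1],0],[[1.1,0.0,-1.9],[0.0,-0.3,-0.1],0],[[1.0,0.0,-2.2],[0.1,-0.4,-0.2],0],[[1.1,0.0,-2.6],[-0.0,-0.5,-0.2],0]]
[[[1.0,0.1,-3.0],[-0.0,-0.4,-0.1],0],[[0.7,-0.0,-3.2],[-0.0,-0.5,-0.2],0],[[0.6,-0.0,-3.4],[0.0,-0.5,-0.3],0],[[0.2,-0.0,-3.4],[0.0,-0.5,-0.2],0],[[0.0,-0.0,-3.3],[0.0,-0.4,-0.2],0],[[-0.2,1.1,-3.1],[0.1,-0.5,-0.1],0],[[-0.4,1.2,-2.7],[-0.0,-0.3,-0.2],0],[[-0.5,1.1,-2.4],[-0.0,-0.4,-0.1],0]]
[[[-0.6,0.9,-2.0],[-0.0,-0.2,-0.1],0],[[-0.4,0.7,-1.5],[-0.0,-0.2,-0.1],0],[[-0.5,0.6,-1.3],[0.0,-0.2,-0.1],0],[[-0.4,0.4,-1.0],[0.0,-0.2,-0.1],0],[[-0.3,0.4,-0.9],[0.0,-0.1,-0.0],0]]
[ 491.15973128 -243.512189    300.35061524] [ 491.  -243.7  300. ]
```

Request:
move_arm(
  motion=[
    [[0.5,0.0,-0.6],[0.0,-0.1,-0.1],0],
    [[0.5,0.0,-0.7],[0.0,-0.2,0],0],
    [[0.7,0.0,-0.9],[0.0,-0.1,-0.1],0],
    [[0.7,0.0,-1.2],[0.0,-0.3,-0.1],0],
    [[0.9,0.0,-1.4],[0.0,-0.2,-0.1],0],
    [[1.1,0.0,-1.9],[0.0,-0.3,-0.1],0],
    [[1.0,0.0,-2.2],[0.1,-0.4,-0.2],0],
    [[1.1,0.0,-2.6],[0,-0.5,-0.2],0],
  ],
)

```text
clock: 8.55
tool_pos: [470.8, 67.8, 367.4]
orientation: [-1.569, -0.055, 0.027]
contact_force: [-0.1, -0.6, -5.8]
finger_gap: 0.156
```

Request:
move_arm(
  motion=[
    [[1.0,0.1,-3.0],[0,-0.4,-0.1],0],
    [[0.7,0,-3.2],[0,-0.5,-0.2],0],
    [[0.6,0,-3.4],[0.0,-0.5,-0.3],0],
    [[0.2,0,-3.4],[0.0,-0.5,-0.2],0],
    [[0.0,0,-3.3],[0.0,-0.4,-0.2],0],
    [[-0.2,1.1,-3.1],[0.1,-0.5,-0.1],0],
    [[-0.4,1.2,-2.7],[0,-0.3,-0.2],0],
    [[-0.5,1.1,-2.4],[0,-0.4,-0.1],0],
  ],
)

```text
clock: 9.22
tool_pos: [504.3, -178.2, 331.7]
orientation: [-1.567, -0.12, 0.054]
contact_force: [0.6, -0.1, -5.1]
finger_gap: 0.157
```

Request:
move_arm(
  motion=[
    [[-0.6,0.9,-2.0],[0,-0.2,-0.1],0],
    [[-0.4,0.7,-1.5],[0,-0.2,-0.1],0],
    [[-0.5,0.6,-1.3],[0.0,-0.2,-0.1],0],
    [[-0.4,0.4,-1.0],[0.0,-0.2,-0.1],0],
    [[-0.3,0.4,-0.9],[0.0,-0.1,0],0],
    [[0,0,0],[0,0,0],0],
    [[0,0,0],[0,0,0],0],
    [[0,0,0],[0,0,0],0],
  ],
)

```text
clock: 9.88
tool_pos: [492.0, -242.9, 301.8]
orientation: [-1.565, -0.14, 0.063]
contact_force: [0.2, 0.3, -5.3]
finger_gap: 0.155
```

```bash
python3 w.py w9; python3 - <<'E'
from h import *
print(sense()["moment"],sense()["finger_gap"],sense()["joint_pos"])
im=get_image("scene");cv2.imwrite("pics/s9.png",im[:,:,::-1]);crop(im,150,60,180,160,4.2,"s9c.png")
im=get_image("top");cv2.imwrite("pics/t9.png",im[:,:,::-1]);crop(im,365,170,160,120,5,"t9c.png")
E
```

```text
9.8833 [ 491.99 -242.92  301.85] [[0.9905, 0.0487, -0.1284], [0.1282, 0.0066, 0.9917], [0.0491, -0.9988, 0.0003]] [ 0.01  -0.005  0.001 -0.    -0.004 -0.001] [ 0.18  0.25 -5.29]
[-0.06093636  0.29844231 -0.03910575] 0.1522888249947545 [-0.59245765  0.27879669  0.12195993  1.37694538  0.03252769 -0.72098761]
```

View pics/s9c.png

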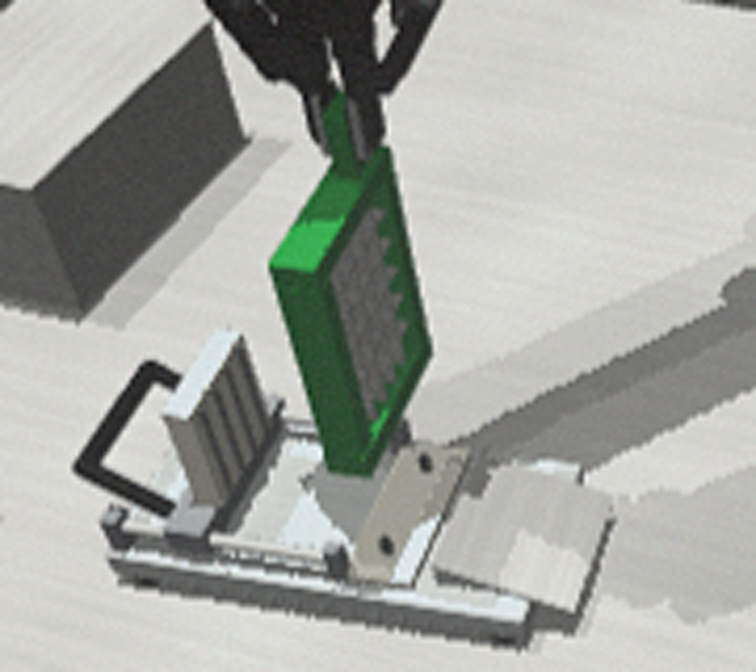

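View pics/t9c.png

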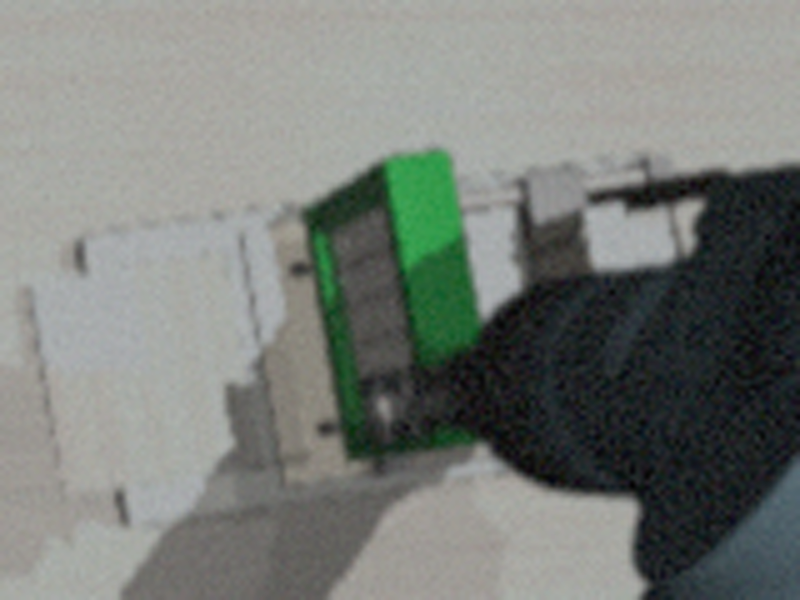

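View pics/w9.png

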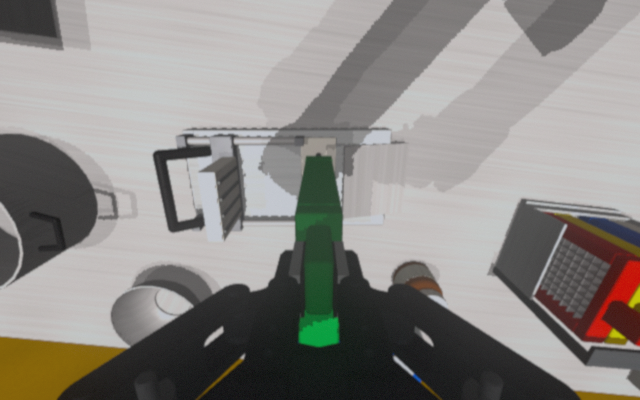

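```bash
cat > fc.py <<'E'
from h import *
from scipy.optimize import least_squares
mt,ms=camera_model("top"),camera_model("scene")
f=lambda a,s,o:(np.array(a,float)+.5)/s-.5+np.array(o)
def fit(S,T,W=None,mw=None,x0=(528,-239,130,.128,0,0)):
    def pts(q,L):
        R=Ro.from_euler("z",q[3])*Ro.from_euler("y",q[4])*Ro.from_euler("x",q[5])
        return R.apply(np.array(L,float))+q[:3]
    def res(q):
        r=[]
        for m,D in((ms,S),(mt,T),(mw,W)):
            if D: r.append((w2px(m,pts(q,[d[1] for d in D]))-np.array([d[0] for d in D])).ravel())
        return np.concatenate(r)
    s=least_squares(res,x0,x_scale=[10,10,10,.05,.05,.05],loss="soft_l1")
    return s.x,res(s.x).reshape(-1,2)
def pins(S,T,z0=47):
    # rigid fit: x,y,yaw of pad, pins at z=47 mid
    def res(q):
        c,s=np.cos(q[2]),np.sin(q[2]);P=[[q[0]+k*c,q[1]+k*s,z0] for k in(-40,40)]
        return np.concatenate([(w2px(m,P)-np.array(D)).ravel() for m,D in((ms,S),(mt,T)) if D is not None])
    s=least_squares(res,[528,-239,.128],x_scale=[10,10,.05]);return s.x,s.fun.reshape(-1,2)
E
python3 - <<'E'
from fc import *
g=lambda L,s,o:[(f(a,s,o),b) for a,b in L]
S=g([((272,267),(60,-14,160)),((317,277),(60,14,160)),((330,468),(60,-14,0)),((372,472),(60,14,0)),((388,150),(-60,14,160)),((432,352),(-60,14,0))],4.2,(150,60))
T=g([((388,155),(60,14,160)),((448,152),(60,-14,160)),((308,212),(60,14,0)),((350,455),(-60,14,0))],5,(365,170))
np.set_printoptions(suppress=True,precision=3)
for a,b in((S,T),(S,None),(None,T)):
    if a: q,r=fit(a,b);print(q,"\n",r.round(2).tolist())
ps=[f((456,201),5,(160,130)),f((409,299),5,(160,130))][::-1];pt=[f((299,169),5,(365,190)),f((327,327),5,(365,190))][::-1]
ps2=[f((426,463),4.2,(150,60)),f((387,545),4.2,(150,60))];print(ps,ps2)
# scene camera nearer +x: (456,201) -> -x pin? 
for z in(44,47):
  for A,B in((ps,pt),(ps[::-1],pt),(ps,None),(ps[::-1],None),(None,pt)):
    print(z,*[x.round(3).tolist() for x in pins(A,B,z)])
R,p,_=cur();print(R.inv().apply([q[0]-p[0],q[1]-p[1],q[2]-p[2]]))
E
```

```text
[ 527.496 -241.374  131.028    0.132    0.014   -0.011] 
 [[-1.01, 0.08], [-0.12, -0.7], [-0.47, 1.22], [-0.35, 1.84], [0.81, -1.04], [0.09, 0.09], [-1.12, 0.56], [0.41, -0.83], [-0.61, 0.09], [0.34, 2.14]]
[ 504.093 -257.568  108.78     0.134    0.012   -0.001] 
 [[-0.3, 0.37], [0.1, -0.6], [0.2, -0.12], [-0.04, 0.34], [0.24, 0.24], [-0.2, -0.29]]
[array([241.4, 189.4]), array([250.8, 169.8])] [array([251.048, 169.857]), array([241.762, 189.381])]
44 [526.394, -240.228, 0.511] [[4.603, -19.588], [-3.632, 19.655], [6.131, -1.625], [-5.166, 2.413]]
44 [527.356, -239.887, 0.126] [[0.28, 0.289], [0.354, 0.28], [0.261, -0.009], [0.35, 0.069]]
44 [526.633, -241.276, 3.266] [[0.003, -0.021], [-0.004, 0.023]]
44 [526.633, -241.276, 0.124] [[-0.004, 0.023], [0.003, -0.021]]
44 [527.44, -239.124, 0.129] [[-0.006, -0.045], [0.007, 0.045]]
47 [526.946, -239.353, 0.511] [[4.614, -20.118], [-3.626, 19.155], [6.044, -1.896], [-5.282, 2.076]]
47 [527.909, -239.011, 0.127] [[0.295, -0.241], [0.355, -0.219], [0.171, -0.28], [0.236, -0.27]]
47 [529.037, -239.484, 3.267] [[-0.003, 0.017], [0.003, -0.019]]
47 [529.037, -239.484, 0.125] [[0.003, -0.019], [-0.003, 0.017]]
47 [527.227, -238.469, 0.129] [[-0.001, -0.007], [0.001, 0.007]]
[  0.381 193.456 -16.245]
```

```bash
python3 - <<'E'
from fc import *
s=cv2.imread("pics/s9.png")[:,:,::-1];t=cv2.imread("pics/t9.png")[:,:,::-1]
crop(s,205,85,60,95,6.3,"a91.png");crop(t,420,190,50,80,7.4,"a92.png")
a=cv2.imread("pics/a91.png");b=cv2.imread("pics/a92.png");h=min(a.shape[0],b.shape[0]);
cv2.imwrite("pics/a93.png",np.hstack([a[:h],b[:h]]))
E
```

```text
(no output)
```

View pics/a93.png

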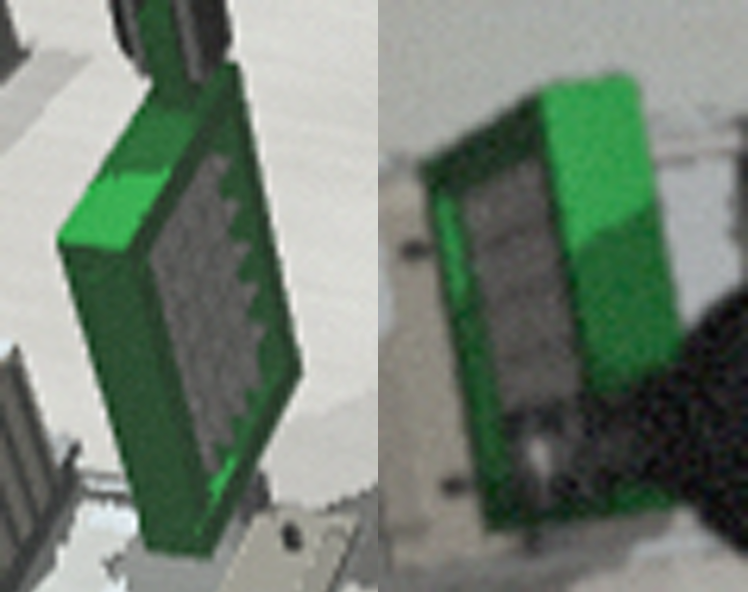

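```bash
python3 - <<'E'
from fc import *
s=cv2.imread("pics/w9.png")[:,:,::-1]
crop(s,270,130,100,110,5.4,"a94.png")
E
```

```text
(no output)
```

View pics/a94.png

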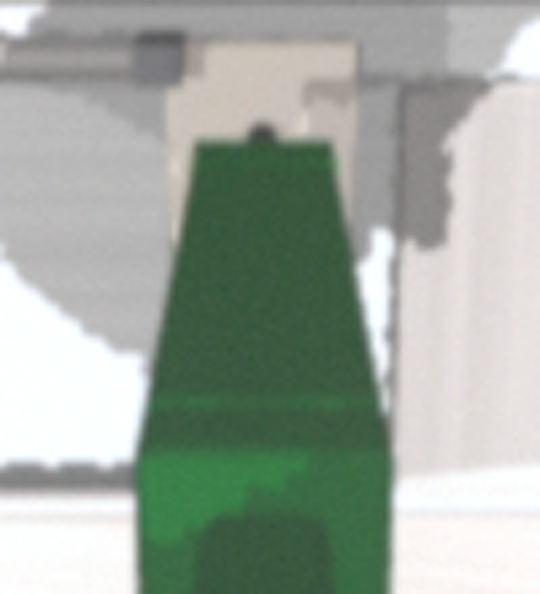

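```bash
cat > f9.py <<'E'
from fc import *
np.set_printoptions(suppress=True,precision=3)
X,Y,Z0,Z1=59,13.2,.8,159.2
g=lambda L,s,o:[(f(a,s,o),b) for a,b in L]
S=g([((60,240),(X,-Y,Z1)),((128,249),(X,Y,Z1)),((147,550),(X,-Y,Z0)),((210,556),(X,Y,Z0)),((238,65),(-X,Y,Z1)),((301,374),(-X,Y,Z0))],6.3,(205,85))
T=g([((545-378,88),(X,Y,Z1)),((635-378,76),(X,-Y,Z1)),((424-378,162),(X,Y,Z0)),((487-378,526),(-X,Y,Z0))],7.4,(420,190))
W=g([((196,142),(-X,-Y,Z0)),((333,142),(-X,Y,Z0)),((138,452),(-X,-Y,Z1)),((390,452),(-X,Y,Z1))],5.4,(270,130))
mw=camera_model("wrist");mw["cam_to_world"]=np.load("w9.npy")
for a,b,c in((S,T,None),(S,T,W),(None,T,W),(S,None,W),(None,None,W)):
    q,r=fit(a,b,c,mw);print(q,"\n",r.round(1).tolist())
pp=f((262,133),5.4,(270,130));print("near pin by wrist",[px2w(mw,*pp,z).round(1) for z in(44,47,50)])
E
python3 f9.py
```

```text
[ 529.755 -239.673  132.204    0.13    -0.003   -0.004] 
 [[-0.3, -0.1], [-0.2, -0.1], [0.1, 0.1], [-0.3, 0.6], [0.2, -0.3], [-0.0, 0.1], [-0.4, 0.1], [0.2, -0.1], [-0.2, -0.1], [0.2, 0.6]]
[ 527.853 -239.299  131.85     0.115    0.005   -0.004] 
 [[-0.2, -0.0], [-0.2, 0.1], [0.4, -0.2], [-0.1, 0.4], [0.8, -0.3], [0.7, -0.2], [-0.4, 0.3], [0.3, 0.3], [-0.1, 0.6], [-0.3, 1.4], [0.2, 0.3], [-1.3, 0.6], [0.6, -0.2], [-0.7, 0.4]]
[ 527.443 -238.951  133.29     0.116    0.004   -0.002] 
 [[-0.2, 0.5], [0.4, 0.4], [-0.1, 0.7], [-0.3, 1.6], [0.4, 0.2], [-1.0, 0.5], [0.4, -0.2], [-0.4, 0.4]]
[ 527.444 -239.131  131.894    0.116    0.007   -0.003] 
 [[-0.1, -0.0], [-0.1, 0.1], [0.5, -0.3], [0.0, 0.3], [0.8, -0.4], [0.8, -0.4], [0.3, -0.0], [-1.2, 0.3], [0.5, -0.3], [-0.6, 0.3]]
[ 526.205 -237.99   136.783    0.13     0.002   -0.   ] 
 [[0.6, -0.0], [-0.6, -0.0], [-0.1, 0.0], [0.1, 0.0]]
near pin by wrist [array([ 484.4, -244.2,   44. ]), array([ 483.8, -244.3,   47. ]), array([ 483.2, -244.3,   50. ])]
```

```bash
python3 - <<'E'
from fc import *
mw=camera_model("wrist");mw["cam_to_world"]=np.load("w9.npy")
for a in((262,121),(167,42),(355,42)):print(px2w(mw,*f(a,5.4,(270,130)),40).round(1))
E
```

```text
[ 482.  -244.5   40. ]
[ 464.7 -271.7   40. ]
[ 458.4 -223.1   40. ]
```

Request:
move_arm(
  motion=[
    [[-0.1,1.2,0],[0,0,0],0],
    [[-0.05,1.2,0],[0,0,0],0],
    [[-0.05,1.2,0],[0,0,0],0],
    [[-0.05,1.2,0],[0,0,0],0],
    [[-0.05,1.0,0],[0,0,0],0],
    [[-0.05,0.7,0],[0,0,0],0],
    [[0,0,0],[0,0,0],0],
    [[0,0,0],[0,0,0],0],
  ],
)

```text
clock: 10.7
tool_pos: [491.3, -243.0, 236.4]
orientation: [-1.565, -0.139, 0.063]
contact_force: [0.5, 0.1, -4.8]
finger_gap: 0.154
```

```bash
python3 w.py w10; python3 - <<'E'
from h import *
s=get_image("scene");cv2.imwrite("pics/s10.png",s[:,:,::-1])
t=get_image("top");cv2.imwrite("pics/t10.png",t[:,:,::-1])
crop(s,205,110,70,95,6.3,"a91.png");crop(t,415,195,50,80,7.4,"a92.png")
a=cv2.imread("pics/a91.png");b=cv2.imread("pics/a92.png");h=min(a.shape[0],b.shape[0]);print(a.shape,b.shape)
cv2.imwrite("pics/b10.png",np.hstack([a[:h],b[:h]]))
s=cv2.imread("pics/w10.png")[:,:,::-1]
crop(s,270,130,100,110,5.4,"c10.png")
E
```

```text
10.7 [ 491.34 -242.96  236.41] [[0.9906, 0.0477, -0.1283], [0.1281, 0.0066, 0.9917], [0.0482, -0.9988, 0.0005]] [-0.004 -0.01   0.026  0.001  0.001 -0.001] [ 0.49  0.14 -4.76]
(598, 441, 3) (592, 370, 3)
```

View pics/b10.png

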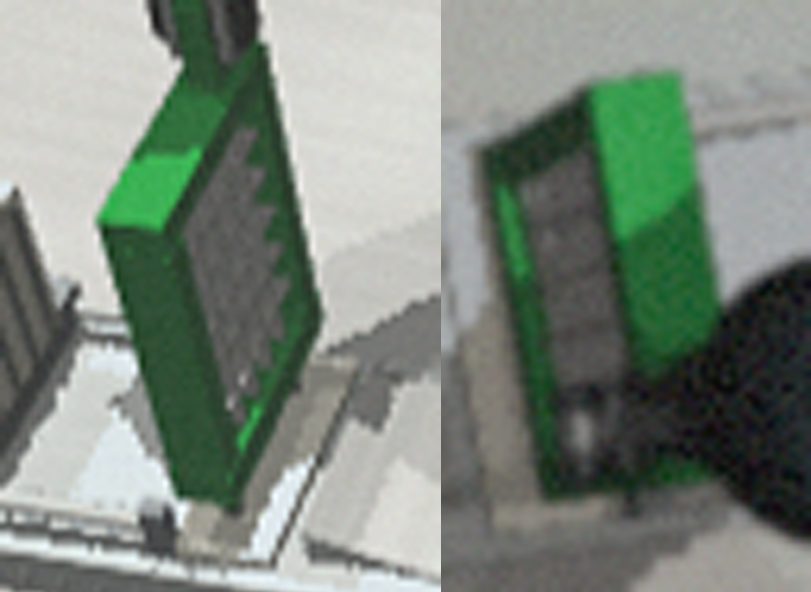

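View pics/c10.png

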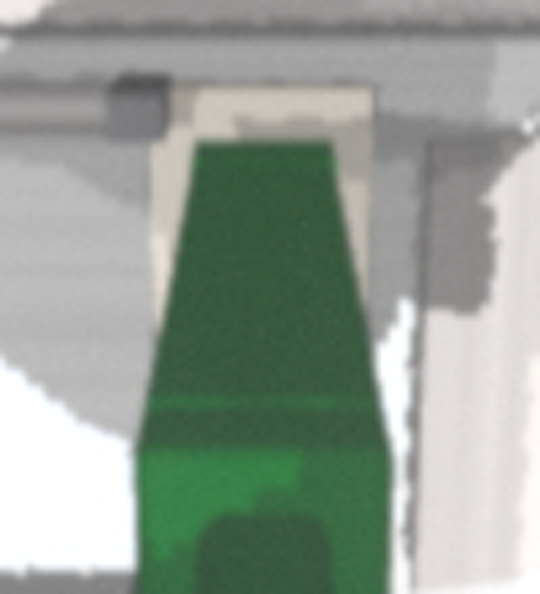

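```bash
python3 - <<'E'
from fc import *
np.set_printoptions(suppress=True,precision=3)
X,Y,Z0,Z1=59,13.2,.8,159.2
g=lambda L,s,o:[(f(a,s,o),b) for a,b in L]
S=g([((101,219),(X,-Y,Z1)),((165,229),(X,Y,Z1)),((180,496),(X,-Y,Z0)),((239,503),(X,Y,Z0)),((265,43),(-X,Y,Z1)),((324,317),(-X,Y,Z0))],6.3,(205,110))
T=g([((592-441,88),(X,Y,Z1)),((683-441,72),(X,-Y,Z1)),((483-441,152),(X,Y,Z0)),((543-441,496),(-X,Y,Z0))],7.4,(415,195))
W=g([((196,142),(-X,-Y,Z0)),((333,142),(-X,Y,Z0)),((138,452),(-X,-Y,Z1)),((390,452),(-X,Y,Z1))],5.4,(270,130))
mw=camera_model("wrist");mw["cam_to_world"]=np.load("w10.npy")
for a,b,c in((S,T,None),(S,T,W),(None,None,W)):
    q,r=fit(a,b,c,mw,x0=(528,-239,70,.128,0,0));print(q,"\n",r.round(1).tolist())
for a in((373,88),(355,250)):print("pad edge",px2w(mw,*f(a,5.4,(270,130)),40).round(1))
E
```

```text
[ 528.619 -239.675   67.72     0.131    0.001    0.001] 
 [[-0.5, -0.1], [-0.4, -0.3], [0.0, 0.1], [-0.3, 0.4], [0.1, -0.4], [-0.1, 0.7], [-0.2, -0.3], [-0.5, 0.2], [-0.2, 0.1], [0.2, 0.9]]
[ 526.749 -239.378   67.089    0.111    0.007   -0.003] 
 [[-0.3, -0.1], [-0.2, -0.2], [0.2, -0.3], [-0.2, 0.2], [1.0, -0.3], [0.6, 0.5], [-0.2, 0.1], [-0.5, 0.7], [0.1, 0.7], [-0.4, 1.7], [0.3, 0.1], [-1.2, 0.5], [0.4, -0.2], [-0.7, 0.5]]
[ 525.407 -237.962   71.305    0.13     0.003   -0.   ] 
 [[0.6, -0.0], [-0.6, -0.0], [-0.1, 0.0], [0.1, 0.0]]
pad edge [ 458.4 -222.6   40. ]
pad edge [ 495.4 -221.    40. ]
```

Request:
move_arm(
  motion=[
    [[-0.02,0.4,0],[0,0,0],0],
    [[-0.02,0.4,0],[0,0,0],0],
    [[-0.02,0.4,0],[0,0,0],0],
    [[0,0,0],[0,0,0],0],
    [[0,0,0],[0,0,0],0],
  ],
)

```text
clock: 11.27
tool_pos: [491.0, -243.1, 223.8]
orientation: [-1.564, -0.138, 0.063]
contact_force: [-0.6, 0.0, -4.9]
finger_gap: 0.15
```

Request:
move_arm(
  motion=[
    [[-0.01,0.1,0],[0,0,0],0],
    [[0,0.1,0],[0,0,0],0],
    [[0,0,0],[0,0,0],0],
  ],
)

```text
clock: 11.52
tool_pos: [491.4, -243.4, 222.2]
orientation: [-1.565, -0.138, 0.063]
contact_force: [0.2, 0.2, -4.9]
finger_gap: 0.152
```

Request:
move_arm(
  motion=[
    [[-0.01,0.1,0],[0,0,0],0],
    [[0,0.1,0],[0,0,0],0],
    [[0,0,0],[0,0,0],0],
  ],
)

```text
clock: 11.77
tool_pos: [491.3, -243.3, 220.1]
orientation: [-1.565, -0.138, 0.063]
contact_force: [-0.7, 0.1, -5.6]
finger_gap: 0.153
```

Request:
move_arm(
  motion=[
    [[-0.01,0.1,0],[0,0,0],0],
    [[0,0.1,0],[0,0,0],0],
    [[0,0,0],[0,0,0],0],
  ],
)

```text
clock: 12.02
tool_pos: [491.2, -243.3, 218.1]
orientation: [-1.565, -0.138, 0.063]
contact_force: [-0.2, 0.5, -5.8]
finger_gap: 0.154
```

Request:
move_arm(
  motion=[
    [[-0.01,0.1,0],[0,0,0],0],
    [[0,0.1,0],[0,0,0],0],
    [[0,0,0],[0,0,0],0],
  ],
)

```text
clock: 12.27
tool_pos: [491.3, -243.3, 216.1]
orientation: [-1.565, -0.138, 0.063]
contact_force: [-0.0, 0.3, -5.7]
finger_gap: 0.153
```

Request:
move_arm(
  motion=[
    [[-0.01,0.1,0],[0,0,0],0],
    [[0,0.1,0],[0,0,0],0],
    [[0,0,0],[0,0,0],0],
  ],
)

```text
clock: 12.52
tool_pos: [491.2, -243.3, 214.1]
orientation: [-1.565, -0.138, 0.063]
contact_force: [0.0, 0.5, -5.9]
finger_gap: 0.156
```

Request:
move_arm(
  motion=[
    [[-0.01,0.1,0],[0,0,0],0],
    [[0,0.1,0],[0,0,0],0],
    [[0,0,0],[0,0,0],0],
  ],
)

```text
clock: 12.77
tool_pos: [491.3, -243.3, 212.1]
orientation: [-1.565, -0.138, 0.063]
contact_force: [0.2, 0.4, -6.1]
finger_gap: 0.157
```

Request:
move_arm(
  motion=[
    [[0,0.1,0],[0,0,0],0],
    [[0,0,0],[0,0,0],0],
    [[0,0,0],[0,0,0],0],
  ],
)

```text
clock: 13.02
tool_pos: [491.3, -243.3, 211.2]
orientation: [-1.565, -0.138, 0.063]
contact_force: [0.4, 0.2, -5.6]
finger_gap: 0.151
```

```bash
python3 w.py w11; python3 - <<'E'
from h import *
s=get_image("scene");t=get_image("top")
crop(s,205,120,80,95,6.2,"a91.png");crop(t,405,195,50,80,6,"a92.png")
a=cv2.imread("pics/a91.png");b=cv2.imread("pics/a92.png");h=min(a.shape[0],b.shape[0])
cv2.imwrite("pics/b11.png",np.hstack([a[:h],b[:h]]))
print(sense()["moment"])
E
```

```text
13.0167 [ 491.35 -243.33  211.22] [[0.9906, 0.0479, -0.1278], [0.1276, 0.0064, 0.9918], [0.0483, -0.9988, 0.0002]] [ 0.001 -0.001  0.003  0.001  0.001  0.   ] [ 0.44  0.16 -5.58]
[-0.04053675  0.24449085 -0.04157804]
```

View pics/b11.png

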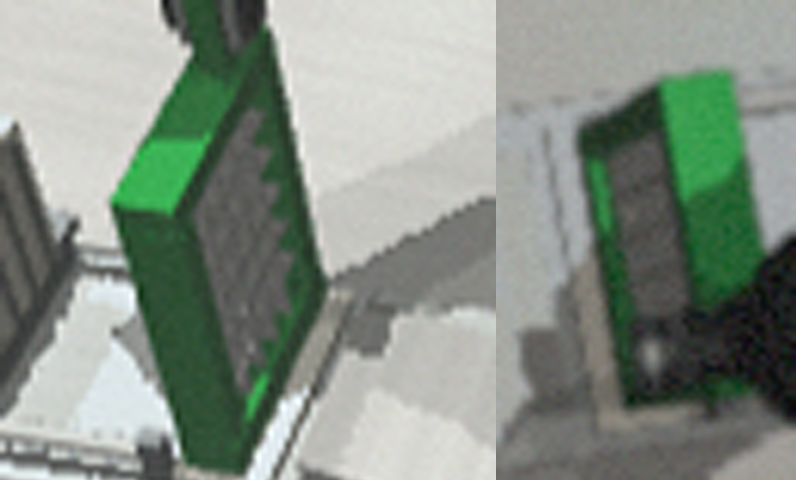

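There's no contact force, the pins are clearly inside the holes, and the foot is about 3 mm above the pad. I'll go on down in 1 mm steps.

Request:
move_arm(
  motion=[
    [[-0.01,0.1,0],[0,0,0],0],
    [[0,0,0],[0,0,0],0],
    [[0,0,0],[0,0,0],0],
  ],
)

```text
clock: 13.42
tool_pos: [491.3, -243.3, 210.2]
orientation: [-1.565, -0.138, 0.063]
contact_force: [0.3, -0.1, -5.4]
finger_gap: 0.154
```

Request:
move_arm(
  motion=[
    [[0,0.1,0],[0,0,0],0],
    [[0,0,0],[0,0,0],0],
    [[0,0,0],[0,0,0],0],
  ],
)

```text
clock: 13.67
tool_pos: [491.3, -243.3, 209.2]
orientation: [-1.565, -0.138, 0.063]
contact_force: [-0.7, 0.1, -5.2]
finger_gap: 0.154
```

Request:
move_arm(
  motion=[
    [[0,0.1,0],[0,0,0],0],
    [[0,0,0],[0,0,0],0],
    [[0,0,0],[0,0,0],0],
  ],
)

```text
clock: 13.92
tool_pos: [491.5, -243.4, 208.4]
orientation: [-1.565, -0.139, 0.062]
contact_force: [-0.5, -0.5, -5.4]
finger_gap: 0.15
```

Request:
move_arm(
  motion=[
    [[-0.01,0.1,0],[0,0,0],0],
    [[0,0,0],[0,0,0],0],
    [[0,0,0],[0,0,0],0],
  ],
)

```text
clock: 14.17
tool_pos: [491.4, -243.7, 208.2]
orientation: [-1.566, -0.139, 0.062]
contact_force: [-4.7, 1.0, 2.7]
finger_gap: 0.152
```

Request:
move_arm(
  motion=[
    [[0,0.1,0],[0,0,0],0],
    [[0,0,0],[0,0,0],0],
    [[0,0,0],[0,0,0],0],
  ],
)

```text
clock: 14.42
tool_pos: [491.3, -243.8, 208.1]
orientation: [-1.567, -0.139, 0.062]
contact_force: [-6.1, 0.4, 10.0]
finger_gap: 0.153
```

Contact came at TCP z 208, which matches flush on the pad (40 + 168). I'll ease off the load and release.

Request:
move_arm(
  motion=[
    [[0.01,-0.15,0],[0,0,0],0],
    [[0,0,0],[0,0,0],0],
    [[0,0,0],[0,0,0],0.2],
    [[0,0,0],[0,0,0],0.25],
    [[0,0,0],[0,0,0],0.35],
    [[0,0,0],[0,0,0],0.5],
    [[0,0,0],[0,0,0],0.5],
    [[0,0,0],[0,0,0],0.5],
  ],
)

```text
clock: 15.08
tool_pos: [491.7, -243.4, 207.8]
orientation: [-1.565, -0.139, 0.062]
contact_force: [1.0, -0.1, 0.1]
finger_gap: 0.502
```

```bash
python3 w.py w12; python3 - <<'E'
from h import *
s=get_image("scene")
crop(s,190,100,100,115,5.1,"b12.png");print(sense()["finger_gap"])
E
```

```text
15.0833 [ 491.65 -243.4   207.84] [[0.9906, 0.0484, -0.1278], [0.1277, 0.0063, 0.9918], [0.0488, -0.9988, 0.0]] [-0.001  0.    -0.003  0.001 -0.001  0.002] [ 0.98 -0.05  0.06]
0.5045796604319348
```

View pics/b12.png

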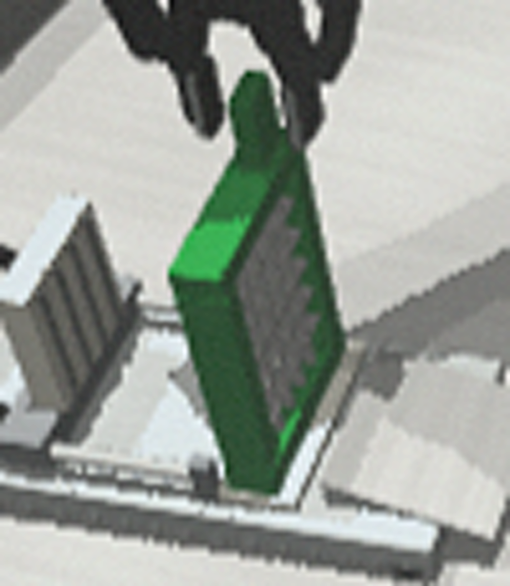

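View pics/w12.png

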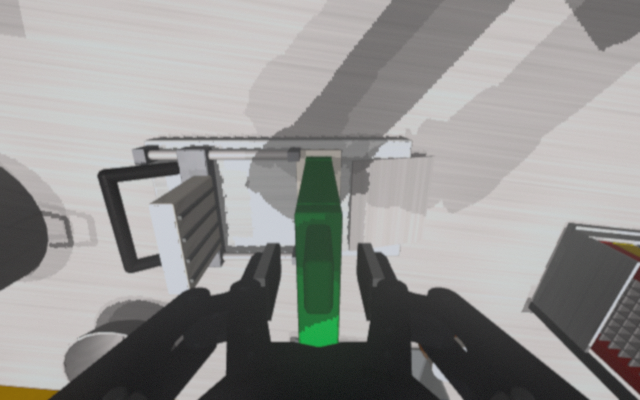

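Released, with both fingers clear of the tab at columns 272 and 367. The cassette is standing on the pad. I'll retreat straight up.

Request:
move_arm(
  motion=[
    [[0.05,-1,0],[0,0,0],0.5],
    [[0.1,-2,0],[0,0,0],0.5],
    [[0.15,-3,0],[0,0,0],0.5],
    [[0.15,-3,0],[0,0,0],0.5],
    [[0.15,-3,0],[0,0,0],0.5],
    [[-1,-1,0],[0,0,0],0.5],
    [[0,0,0],[0,0,0],0.5],
    [[0,0,0],[0,0,0],0.5],
  ],
)

```text
clock: 15.85
tool_pos: [481.2, -245.0, 337.9]
orientation: [-1.566, -0.139, 0.061]
contact_force: [-0.5, 0.4, 0.2]
finger_gap: 0.502
```

```bash
python3 w.py w13; python3 - <<'E'
from h import *
s=get_image("scene");t=get_image("top");cv2.imwrite("pics/s13.png",s[:,:,::-1])
crop(s,205,115,75,95,6.2,"a91.png");crop(t,405,195,50,80,7.4,"a92.png");crop(t,205,165,200,85,4,"c13.png")
a=cv2.imread("pics/a91.png");b=cv2.imread("pics/a92.png");h=min(a.shape[0],b.shape[0])
cv2.imwrite("pics/b13.png",np.hstack([a[:h],b[:h]]));print(a.shape)
E
```

```text
15.85 [ 481.23 -244.98  337.87] [[0.9906, 0.0493, -0.1272], [0.1271, 0.0055, 0.9919], [0.0496, -0.9988, -0.0008]] [ 0.004  0.026 -0.049 -0.017  0.001  0.003] [-0.53  0.37  0.18]
(589, 465, 3)
```

View pics/b13.png

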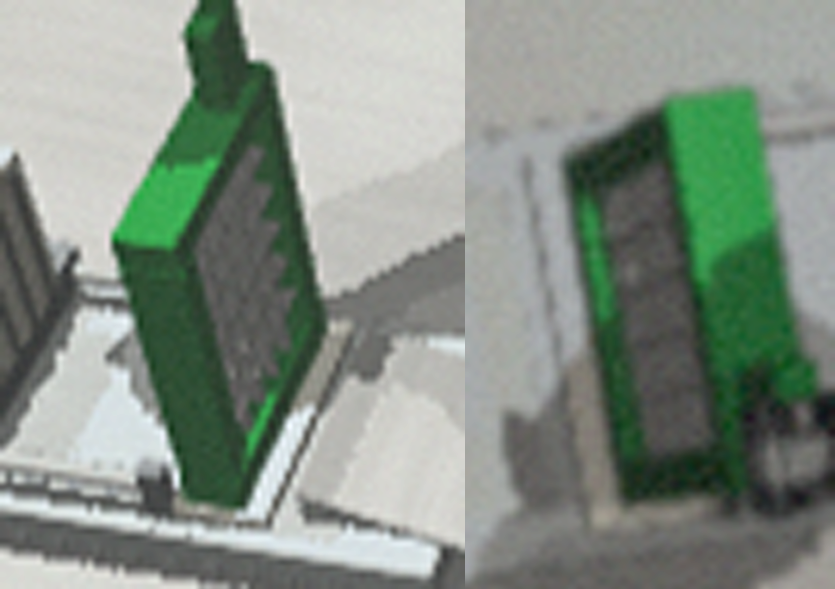

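View pics/s13.png

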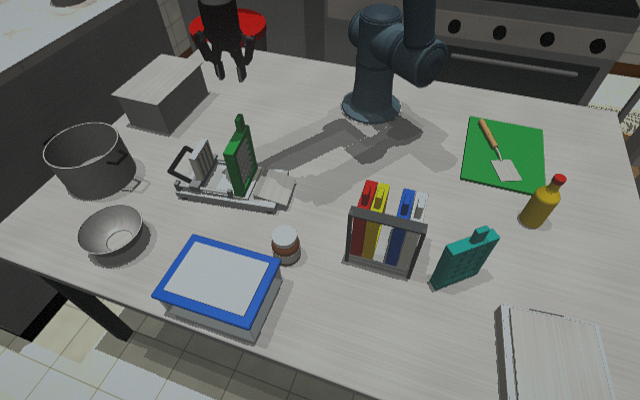

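View pics/c13.png

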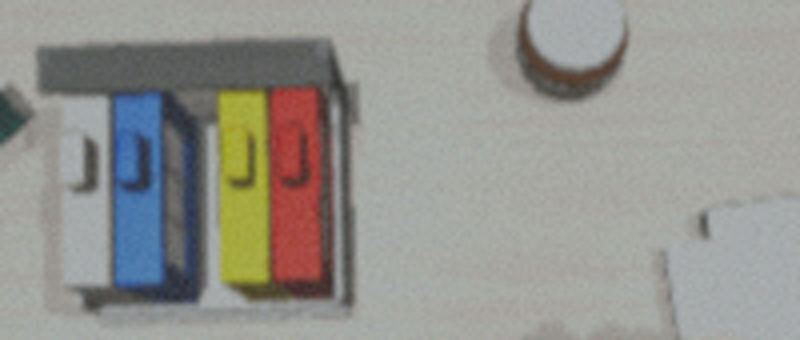

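```bash
python3 - <<'E'
from fc import *
np.set_printoptions(suppress=True,precision=3)
X,Y,Z0,Z1=59,13.2,.8,159.2
g=lambda L,s,o:[(f(a,s,o),b) for a,b in L]
S=g([((114,242),(X,-Y,Z1)),((177,250),(X,Y,Z1)),((188,500),(X,-Y,Z0)),((243,508),(X,Y,Z0)),((272,66),(-X,Y,Z1)),((326,328),(-X,Y,Z0))],6.2,(205,115))
T=g([((203,100),(X,Y,Z1)),((291,90),(X,-Y,Z1)),((105,160),(X,Y,Z0)),((157,500),(-X,Y,Z0))],7.4,(405,195))
q,r=fit(S,T,x0=(528,-239,40,.128,0,0));print(q,r.round(1).tolist())
print(sense()["contact_force"],sense()["joint_vel"])
E
```

```text
[ 528.888 -240.692   38.185    0.124   -0.001   -0.006] [[-0.3, -0.4], [-0.4, -0.2], [-0.2, 0.1], [-0.1, 0.3], [0.4, 0.0], [0.0, 0.4], [-0.1, -0.0], [-0.3, -0.3], [-0.5, 0.2], [0.4, 0.6]]
[0.376 0.349 0.107] [ 0.002  0.004  0.     0.002 -0.    -0.   ]
```

```bash
python3 -c "
from station import *
print(sign_off())"
```

```text
the job is handed in; nothing more can be done
None
```

The green cassette is out of the rack and stands released on the cutter, with both pins apparently in its foot. I handed the job in at about 16 s of the 61 s allowed; sign-off gives no verdict.

- **Taking it out:** I tipped it about 0.22 rad over the lip, slid it up along its own axis and pulled it forward. It turned about 0.05 rad in the grip, so I leaned the tool the other way to hold it upright.
- **Placing it:** It went down in 1–2 mm steps with no resistance from the pins. It touched the pad at TCP height 208 mm, the height expected for flush, with a peak wrist reading of about 10 N. I eased off the load before opening the fingers.
- **Final pose:** A fit from the scene and top cameras gives it upright within 0.01 rad and along the pin line within 0.003 rad. It puts the underside at 38 mm, where flush is 40 mm, and the centre about 2 mm from my pin estimate.
- **Where the measurements disagree:** The camera calibration is only good to about 2 mm. Before lowering, the wrist camera and the fixed cameras put the centring error about 1 mm in opposite directions. The unresisted descent to flush height is the stronger evidence that the pins are in.
- **Surroundings:** In the last pictures the other four cassettes stand in their places and the jar looks unmoved. I judged these by eye and did not measure them. The arm is clear of everything, with the tool force near zero.

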